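# Rake tumbling stones level in the drying tray

### The job

The washed tumbling stones lie tipped in a heap at one end of the drying tray: take the rake from its rest and, touching the stones with the rake alone, rake them out into an even layer over the whole tray floor, each lying flat and none on top of another, with at least two of the nine in each third of the tray's length. Draw the rake with its teeth kept lightly on the tray floor, never bearing down hard on the enamel. Then lay the rake back on its rest as it was, teeth down, and leave the other things on the bench alone.

Things in the scene. Friction and masses are not known exactly. Their poses are not given: they have to be found in the camera images.
- stand: Drying tray unit, fixed. Origin: on the bench under the tray's middle; y runs along the tray, x across, z up. A grey motor plate (190 x 320 mm) carries on rubber buffers a white enamelled open tray, inside 300 mm long (y -150 to +150) and 170 mm wide (x -85 to +85), walls 4 mm thick and 34 mm high. The thirds of its length part at y = -50 and +50 mm.
- tray_floor (a point): Middle of the floor's +y edge, 60 mm above the stand's origin: the highest the tray floor can lie. The floor falls from there to the -y end for draining, by 3 to 11 mm in all, and the rubber settles by up to 2 mm more: feel for it. It gives 1 mm for about 8 N. Teeth bearing on it with some 5 N are right; the rake pressed or knocked against the tray with over 12 N marks the enamel.
- stone0: Ceramic tumbling stone: oblong rounded tablet, 36 (x) x 30 (y) mm and, unevenly worn, 16 to 20 mm thick (z); 40 g, grey-brown. Origin: its middle. One standing on edge can be pushed over near its top. The nine start heaped near the tray's +y end: two rows of three, and a third row on top; behind the heap 20 to 45 mm of floor is bare.
- stone1: Another tumbling stone, like stone0 (16 to 20 mm thick).
- stone2: Another tumbling stone, like stone0 (16 to 20 mm thick).
- stone3: Another tumbling stone, like stone0 (16 to 20 mm thick).
- stone4: Another tumbling stone, like stone0 (16 to 20 mm thick).
- stone5: Another tumbling stone, like stone0 (16 to 20 mm thick).
- stone6: Another tumbling stone, like stone0 (16 to 20 mm thick).
- stone7: Another tumbling stone, like stone0 (16 to 20 mm thick).
- stone8: Another tumbling stone, like stone0 (16 to 20 mm thick).
- rake: Hand rake, 0.26 kg. Origin: middle of the row of tooth tips; z up (against the teeth), x from handle to head. Seven steel teeth of 5 mm, 22 mm apart along y, under a head bar 140 mm wide (y) whose top is 48 mm above the tips. A neck leads back and up to the wooden handle. It starts on its rest, teeth standing on the bench.
- rake_grip (a point): Grip point on the handle's middle line, at x = -105, z = 85 mm of the rake. The straight handle is 22 mm wide (rake's y) and 26 mm deep, from x = -40 to -222 mm, and rises 15 degrees towards its butt (67 to 116 mm above the tips). Grip across the 22 mm, from above.
- rest: Rake rest, fixed: steel foot plate (70 x 90 mm), stem and a U-shaped fork open upward. Origin: underside of the foot; its x points to where the rake's head stands. The rake lies with its x along the rest's x, tooth tips on the bench 190 mm ahead of the rest's origin, handle in the fork.
- rest_saddle (a point): Middle of the fork's cross bar, on top, 94 mm above the bench; the handle's underside lies on it. The gap between the prongs is 36 mm at the bottom, 48 mm at the top; they stand 24 mm above the bar. With the rake at home the grip point is 85 mm ahead of the saddle.
- padlock: Brass padlock lying flat, 45 x 40 x 20 mm with a steel shackle. Leave alone. Origin: under its body.
- brush: Flat swarf brush lying on the bench, 200 x 36 x 16 mm. Leave alone. Origin: under its middle.

How it is judged:
By the outcome, as a careful person would: the job done as asked, in the order asked, and still so for the second after the job is handed in, with the robot touching nothing.
It also fails if it takes over 67 s, if anything falls off the work surface, if the arm or the gripper's body presses on something with over 40 N, if the wrist force passes 120 N, or if a joint passes its speed limit or range.

### The arm

A 6-joint arm with a two-finger parallel gripper is mounted at the origin on the work surface. World frame = base frame: x ahead of the robot, y to its left, z up, the work surface at z = 0. Lengths are in mm, angles in rad, forces in N, time in s.
With the tool pointing down it reaches from about 425 to 950 mm from the base axis. Payload 3.5 kg.
Tool frame: the origin (TCP) lies between the finger pads; the fingertips stand 11 mm ahead of it and the grasp point (between the pads) lies 8 mm behind it; z points along the fingers, y is the line along which they close (so a half turn about z gives the same grasp; the last joint's range is limited). The gripper opens to 85 mm and grips with 20 to 120 N. Pads are 22 mm wide; open, the fingers measure 114 mm over their backs; the gripper's body (76 mm by 85 mm) begins 54 mm behind the grasp point. The pads swing forward as they close: fully open they stand 13 mm farther back than shut.
Start: joints at [0.965, 0.286, 1.577, -0, 1.279, -0.15], TCP at [297.085, 606.091, 242.325] pointing down, gripper open.
Joint ranges: [-2.77, 2.77], [-0.9, 2.22], [0.21, 2.48], [-1.53, 4.67], [0.24, 2.81], [-2.84, 2.84]. Speed limits (rad/s): [2.79, 2.79, 3.14, 3.14, 3.14, 3.14].

### API

Orientations are given as a unit quaternion [x, y, z, w].
In Python, from cell import robot gives the robot as it stands. The module is installed in compiled form; this text tells all that it offers.
- The arm moves only by the tool jog_arm, never from a script. Its argument "series" is a list of rows, each an object of numbers: "gripper": the closure, from 0 (fully open) to 1 (shut); "dx", "dy", "dz": the shift along the tool's x, y, z in cm; "wx", "wy", "wz": the turn, a rotation vector about the tool's x, y, z in degrees. In form: [{"gripper": .., "dx": .., "dy": .., "dz": .., "wx": .., "wy": .., "wz": ..}, ...]. A call has 1 to 5 rows; each row shifts and turns the commanded pose from where the row before left it, along the tool's axes as they then stand; what a row does not reach is not made up. A row lasts 1/10 s, in which the tool goes at most 50 mm and 8.59 degrees, less where a joint would pass 70% of its speed; a pose out of reach is approached as far as the arm can. A call with a gripper value outside its range is refused whole. The fingers move at their own pace and stop on an object; the grip force is fixed at half the most. Time passes only in rows, so rows that do not move let the fingers close. It gives the time, the measured TCP pose, the force, the opening and the grip force at its end, in the units of the state.
- robot.get_obs(): the state, without advancing time (a new reading comes with each control period).
- robot.capture(name): name is "scene" or "top"; returns a dict with "color" (400x640x3 uint8, red, green, blue), "depth" (400x640 float32, mm along the optical axis (not along the pixel's ray), 0 where there is no reading), "fx", "fy", "cx", "cy" (pixels), "k1" (the pictures are not rectified: a ray, as slopes to the right and down, at radius r is drawn at 1 + k1 r^2 times it, then the intrinsics apply), "world_from_camera" (4x4, takes a point from camera to world coordinates). Camera axes: x right, y up, looking along -z (the intrinsics and any distortion apply to the point x, -y, -z); pixel columns grow to the right and rows downward; lengths in mm; the calibration is good to about 2 mm. A picture is of the moment at which its call begins.
- robot.hand_in(): hands the job in; it is judged then, once.
The state is a dict: "time_s": time; "joint_pos": joint angles; "qd": joint speeds; "effort": joint torques, N m; "position": TCP position; "eef_rot": TCP orientation; "force": force on the tool from outside, world axes, zero at the start; "torque": the same for the moment, N m; "finger_gap": finger opening in mm; "gripper_force": force on a finger pad.
Only numpy, scipy, OpenCV 4.12 (cv2) and the standard library are available. Lean on these libraries where they do the work, as an engineer would, in place of code of your own. Each camera call takes 0.05 s, during which the arm holds its last target. There are 200 camera calls.

## Working session

There is one attempt and no reset: what is moved stays moved. The work goes in short steps, Python scripts to look and compute and a tool call to move; the robot and the scene stay as the last step left them, time stands still between calls to the robot, and variables do not carry over. Pictures are saved under pics/ and viewed, at most 10 in all, crops included, and the job is handed in when it is done.

Besides the shell and the picture viewer there is one more tool, called after "Request:" in YAML: its name, and indented under it one key for each argument. jog_arm: Moves the arm, as the interface text tells. Its arguments: {"type":"object","properties":{"series":{"type":"array"}},"required":["series"]}

```bash
mkdir -p pics
cat > h.py <<'E'
import numpy as np, cv2, pickle
from cell import robot
from scipy.spatial.transform import Rotation as R
def cap(n,tag):
    c=robot.capture(n); pickle.dump(c,open(f'{tag}.pkl','wb')); cv2.imwrite(f'pics/{tag}.png',c['color'][:,:,::-1]); return c
def cloud(c):
    h,w=c['depth'].shape; v,u=np.mgrid[0:h,0:w].astype(float)
    x=(u-c['cx'])/c['fx']; y=(v-c['cy'])/c['fy']; a,b=x.copy(),y.copy()
    for _ in range(8):
        s=1+c['k1']*(a*a+b*b); a=x/s; b=y/s
    d=c['depth']; P=np.stack([a*d,-b*d,-d,np.ones_like(d)],-1)@np.array(c['world_from_camera']).T
    P=P[...,:3]; P[d==0]=np.nan; return P
E
python3 - <<'E'
from h import *
for n in('scene','top'):
    c=cap(n,n+'0'); print(n,c['fx'],c['k1'],np.round(c['world_from_camera'],2).tolist(),(c['depth']>0).mean())
print(robot.get_obs())
E
```

```text
scene 363.8408025523507 -0.07174522515650025 [[-0.7, -0.48, 0.53, 1011.84], [0.71, -0.46, 0.53, 377.51], [-0.01, 0.75, 0.66, 688.11], [0.0, 0.0, 0.0, 1.0]] 0.9960859375
top 405.88031671722206 -0.0855892384744553 [[-0.02, 0.99, -0.16, 372.72], [-1.0, -0.03, -0.02, -97.96], [-0.02, 0.16, 0.99, 1280.64], [0.0, 0.0, 0.0, 1.0]] 0.996046875
{'time_s': 0.1, 'joint_pos': array([ 9.64999982e-01,  2.87114100e-01,  1.57801837e+00,  2.37313366e-05,
        1.27859350e+00, -1.49985856e-01]), 'qd': array([-0.00213547, -0.00113259, -0.00276667,  0.00085825, -0.00079673,
       -0.0003594 ]), 'effort': array([ 1.70567277e-03, -4.07296264e+01, -2.93700796e+01, -7.32371927e-05,
        3.41201237e-03,  1.28917617e-05]), 'position': array([296.76436995, 605.63753299, 241.06740232]), 'eef_rot': array([ 2.25940644e-01,  9.74140486e-01, -9.87212950e-04, -4.04114703e-04]), 'force': array([ 0.13390736, -0.36916052,  0.2331543 ]), 'torque': array([ 0.00769137, -0.04294889, -0.01085897]), 'gripper_force': 0.0, 'finger_gap': 85.19424644903003}
```

View pics/top0.png

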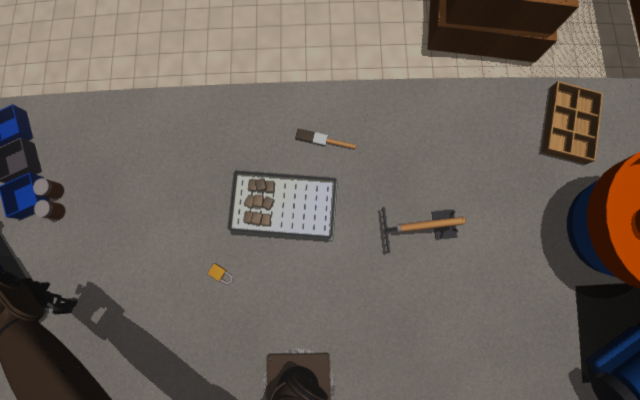

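View pics/scene0.png

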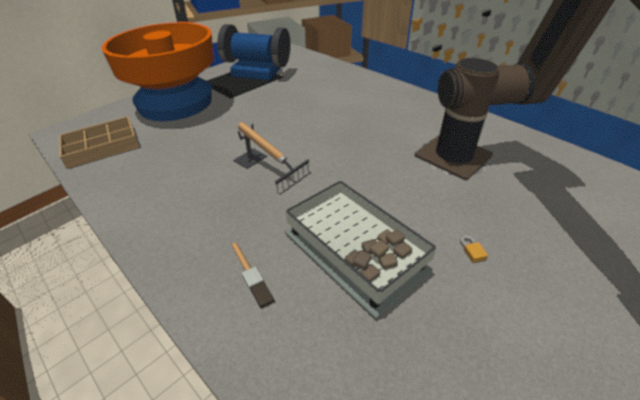

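The top view shows the tray at about (232–336, 171–240) with the heap at its left (+y) end. The rake head is at (384, 230) with its handle running right to (465, 221), the padlock is at (218, 272) and the brush at (325, 138).

Run:
```python
from h import *
c=pickle.load(open('top0.pkl','rb'));P=cloud(c);img=c['color'].astype(int)
a=cv2.resize(c['color'][160:250,225:345],None,fx=6,fy=6,interpolation=cv2.INTER_CUBIC);cv2.imwrite('pics/c1.png',a[:,:,::-1])
hsv=cv2.cvtColor(c['color'],cv2.COLOR_RGB2HSV)
v,u=np.mgrid[0:400,0:640]
# rake handle wood
m=(u>385)&(u<475)&(v>205)&(v<260)&(P[...,2]>60)&(P[...,2]<150)
w=m&(hsv[...,1]>110)
q=P[w];q=q[~np.isnan(q).any(1)];ctr=q.mean(0);U,S,Vt=np.linalg.svd(q-ctr,full_matrices=False);print('handle',ctr,Vt[0],len(q));t=(q-ctr)@Vt[0];print(t.min(),t.max(),q[t.argmin()],q[t.argmax()])
m=(u>372)&(u<395)&(v>200)&(v<260)&(P[...,2]>30)
q=P[m];q=q[~np.isnan(q).any(1)];print('head',q.mean(0),len(q));r=cv2.minAreaRect(q[:,:2].astype(np.float32));print(r)
print(np.round(q[q[:,0].argmin()]),np.round(q[q[:,0].argmax()]))
# tray rim
m=(u>220)&(u<345)&(v>160)&(v<250)&(P[...,2]>82)&(P[...,2]<100)
q=P[m];r=cv2.minAreaRect(q[:,:2].astype(np.float32));print('rim',r,np.median(q[:,2]))
m=(u>220)&(u<345)&(v>160)&(v<250)
q=P[m];print(np.histogram(q[:,2],bins=range(-5,120,5)))
for n,(x0,x1,y0,y1) in {'padlock':(205,235,260,287),'brush':(292,358,125,152)}.items():
    s=np.s_[y0:y1,x0:x1];m=P[s][...,2]>7;q=P[s][m];print(n,q.min(0),q.max(0))
```

```text
handle [ 471.97582939 -407.04066992  103.70543811] [-0.07067065  0.9645426  -0.25428966] 452
-88.15498859051988 92.93032216980001 [ 483.56465715 -491.87794692  125.36117841] [ 469.64699652 -317.86326189   77.15959671]
head [ 461.98772312 -278.55864767   48.85885504] 157
((462.60772705078125, -286.381103515625), (135.0711669921875, 26.760427474975586), 4.438225746154785)
[ 395. -283.   47.] [ 529. -268.   46.]
rim ((544.5933837890625, 34.83973693847656), (311.3115539550781, 180.37527465820312), 84.2866439819336) 92.45681910186363
(array([1809, 2333,  173,   39,  224,   77,    1,    0,    0,    0,   48,
       1433, 2431,  509,  107,  307,  343,   96,  209,  527,  236,    8,
          0,    0]), array([ -5,   0,   5,  10,  15,  20,  25,  30,  35,  40,  45,  50,  55,
        60,  65,  70,  75,  80,  85,  90,  95, 100, 105, 110, 115]))
padlock [307.79541938 195.37009642   7.03511993] [381.59398248 281.40065907  25.54317753]
brush [ 730.2789421  -203.54674958    7.02693059] [809.44951698  -1.83507717  23.26720861]
```

View pics/c1.png

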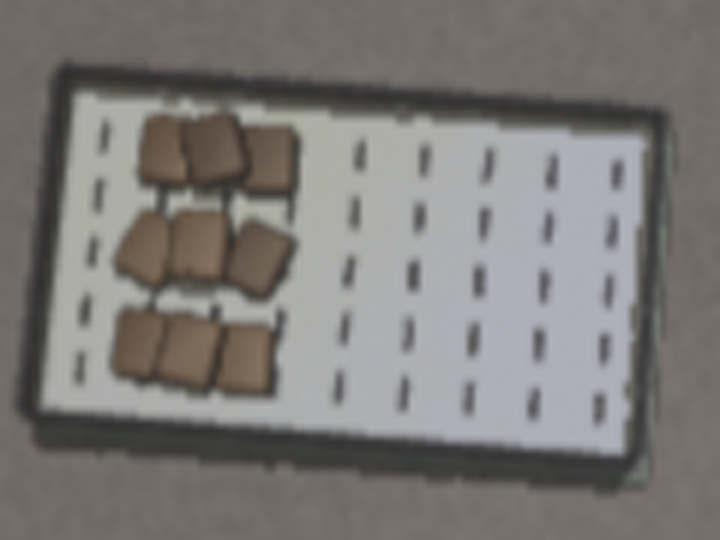

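The crop shows three groups across the tray. Each has a back stone (about x 110–170), a front stone (about 215–295) and one on top between them. The tray and rake measurements match the given sizes, so I start moving.

Request:
jog_arm:
  series:
    - {"wz":8.53,"gripper":0}
    - {"wz":8.53,"gripper":0}
    - {"wz":8.53,"gripper":0}
    - {"wz":8.53,"gripper":0}
    - {"wz":8.53,"gripper":0}

```text
validation failed for argument at $.se...
```

Request:
jog_arm:
  series:
    - {"wz":8.53,"gripper":0}
    - {"wz":8.53,"gripper":0}
    - {"dx":-4.5,"dy":2.0,"gripper":0}
    - {"dx":-4.5,"dy":2.0,"gripper":0}
    - {"dx":-4.5,"dy":2.0,"gripper":0}

```text
validation failed for argument at $.se...
```

Request:
jog_arm:
  series:
    - {"dx":-4.5,"dy":2.0,"gripper":0}
    - {"dx":-4.5,"dy":2.0,"gripper":0}
    - {"dx":-4.5,"dy":2.0,"gripper":0}
    - {"dx":-4.5,"dy":2.0,"gripper":0}
    - {"dx":-4.5,"dy":2.0,"gripper":0}

```text
validation failed for argument at $.se...
```

Request:
jog_arm:
  series:
    - {"dx":-4.5,"dy":2.0,"gripper":0}
    - {"dx":-4.5,"dy":2.0,"gripper":0}
    - {"dx":-4.5,"dy":0,"gripper":0}
    - {"dx":-4.5,"dy":0,"gripper":0}
    - {"dx":-4.5,"dy":0,"gripper":0}

```text
validation failed for argument at $.se...
```

Request:
jog_arm:
  series:
    - {"gripper":0,"dx":0,"dy":0,"dz":0,"wx":0,"wy":0,"wz":8.53}
    - {"gripper":0,"dx":0,"dy":0,"dz":0,"wx":0,"wy":0,"wz":8.53}
    - {"gripper":0,"dx":0,"dy":0,"dz":0,"wx":0,"wy":0,"wz":8.53}
    - {"gripper":0,"dx":0,"dy":0,"dz":0,"wx":0,"wy":0,"wz":8.53}
    - {"gripper":0,"dx":0,"dy":0,"dz":0,"wx":0,"wy":0,"wz":8.53}

```text
time_s: 0.6
position: [296.9, 605.8, 241.5]
eef_rot: [0.567, 0.824, -0.001, -0.0]
force: [0.1, 0.4, -0.7]
finger_gap: 85.5
gripper_force: 0.0
```

Request:
jog_arm:
  series:
    - {"gripper":0,"dx":0,"dy":0,"dz":0,"wx":0,"wy":0,"wz":8.5}
    - {"gripper":0,"dx":0,"dy":0,"dz":0,"wx":0,"wy":0,"wz":8.5}
    - {"gripper":0,"dx":-4.5,"dy":2,"dz":0,"wx":0,"wy":0,"wz":0}
    - {"gripper":0,"dx":-4.5,"dy":2,"dz":0,"wx":0,"wy":0,"wz":0}
    - {"gripper":0,"dx":-4.5,"dy":2,"dz":0,"wx":0,"wy":0,"wz":0}

```text
time_s: 1.1
position: [366.9, 474.4, 241.5]
eef_rot: [0.68, 0.733, -0.001, 0.0]
force: [1.1, -0.9, 0.4]
finger_gap: 85.7
gripper_force: 0.0
```

Request:
jog_arm:
  series:
    - {"gripper":0,"dx":-4.5,"dy":2,"dz":0,"wx":0,"wy":0,"wz":0}
    - {"gripper":0,"dx":-4.5,"dy":2,"dz":0,"wx":0,"wy":0,"wz":0}
    - {"gripper":0,"dx":-4.5,"dy":2,"dz":0,"wx":0,"wy":0,"wz":0}
    - {"gripper":0,"dx":-4.5,"dy":2,"dz":0,"wx":0,"wy":0,"wz":0}
    - {"gripper":0,"dx":-4.5,"dy":2,"dz":0,"wx":0,"wy":0,"wz":0}

```text
time_s: 1.6
position: [483.5, 257.0, 241.9]
eef_rot: [0.68, 0.733, -0.0, -0.0]
force: [0.9, 0.0, 0.2]
finger_gap: 85.4
gripper_force: 0.0
```

Request:
jog_arm:
  series:
    - {"gripper":0,"dx":-4.5,"dy":0,"dz":0,"wx":0,"wy":0,"wz":0}
    - {"gripper":0,"dx":-4.5,"dy":0,"dz":0,"wx":0,"wy":0,"wz":0}
    - {"gripper":0,"dx":-4.5,"dy":0,"dz":0,"wx":0,"wy":0,"wz":0}
    - {"gripper":0,"dx":-4.5,"dy":0,"dz":0,"wx":0,"wy":0,"wz":0}
    - {"gripper":0,"dx":-4.5,"dy":0,"dz":0,"wx":0,"wy":0,"wz":0}

```text
time_s: 2.1
position: [499.3, 32.8, 242.0]
eef_rot: [0.68, 0.733, -0.0, -0.0]
force: [1.2, 0.6, -0.5]
finger_gap: 85.4
gripper_force: 0.0
```

Request:
jog_arm:
  series:
    - {"gripper":0,"dx":-4.5,"dy":0,"dz":0,"wx":0,"wy":0,"wz":0}
    - {"gripper":0,"dx":-4.5,"dy":0,"dz":0,"wx":0,"wy":0,"wz":0}
    - {"gripper":0,"dx":-4.5,"dy":0,"dz":0,"wx":0,"wy":0,"wz":0}
    - {"gripper":0,"dx":-4.5,"dy":0,"dz":0,"wx":0,"wy":0,"wz":0}
    - {"gripper":0,"dx":-4.5,"dy":0,"dz":0,"wx":0,"wy":0,"wz":0}

```text
time_s: 2.6
position: [516.0, -191.6, 241.9]
eef_rot: [0.681, 0.733, 0.0, -0.0]
force: [0.6, 0.6, -0.0]
finger_gap: 85.0
gripper_force: 0.0
```

Request:
jog_arm:
  series:
    - {"gripper":0,"dx":-3.7,"dy":-1.2,"dz":0,"wx":0,"wy":0,"wz":0}
    - {"gripper":0,"dx":-3.7,"dy":-1.2,"dz":0,"wx":0,"wy":0,"wz":0}
    - {"gripper":0,"dx":-3.7,"dy":-1.2,"dz":0,"wx":0,"wy":0,"wz":0}
    - {"gripper":0,"dx":-3.7,"dy":-1.2,"dz":0,"wx":0,"wy":0,"wz":0}
    - {"gripper":0,"dx":-3.7,"dy":-1.2,"dz":0,"wx":0,"wy":0,"wz":0}

```text
time_s: 3.1
position: [469.5, -380.1, 241.7]
eef_rot: [0.681, 0.733, 0.0, -0.0]
force: [0.6, 0.9, 0.2]
finger_gap: 85.4
gripper_force: 0.0
```

Request:
jog_arm:
  series:
    - {"gripper":0,"dx":0,"dy":0,"dz":4,"wx":0,"wy":0,"wz":0}
    - {"gripper":0,"dx":0,"dy":0,"dz":4,"wx":0,"wy":0,"wz":0}
    - {"gripper":0,"dx":0,"dy":0,"dz":3,"wx":0,"wy":0,"wz":0}
    - {"gripper":0,"dx":0,"dy":0,"dz":0,"wx":0,"wy":0,"wz":0}

```text
time_s: 3.5
position: [467.3, -375.8, 126.0]
eef_rot: [0.681, 0.733, 0.001, -0.006]
force: [0.8, 0.9, 0.3]
finger_gap: 85.4
gripper_force: 0.0
```

Run:
```python
from h import *
c=cap('scene','s1');a=cv2.resize(c['color'][80:240,190:350],None,fx=3.7,fy=3.7,interpolation=cv2.INTER_CUBIC);cv2.imwrite('pics/c2.png',a[:,:,::-1])
```

```text
(no output)
```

View pics/c2.png

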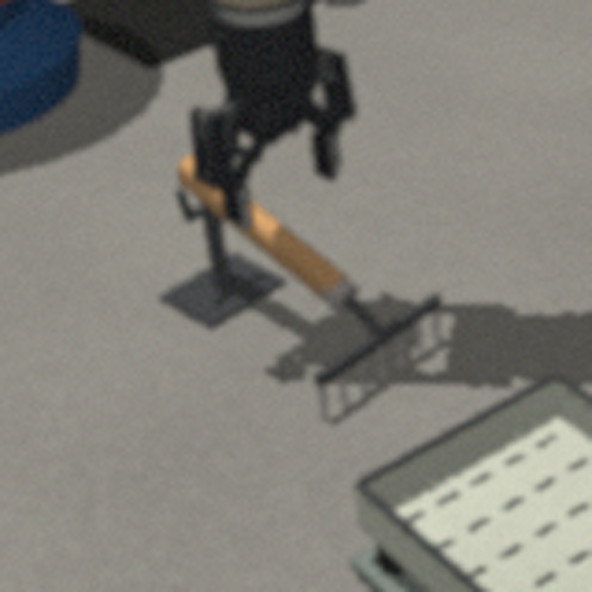

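The fingers straddle the handle, left finger at crop (235, 180) and right at (328, 140), ahead of the fork. I'll check whether the arm has settled.

Request:
jog_arm:
  series:
    - {"gripper":0,"dx":0,"dy":0,"dz":0,"wx":0,"wy":0,"wz":0}

```text
time_s: 3.65
position: [471.0, -379.5, 133.9]
eef_rot: [0.68, 0.733, -0.0, 0.001]
force: [-0.4, -0.7, 0.2]
finger_gap: 85.6
gripper_force: 0.0
```

Run:
```python
from h import *
o=robot.get_obs();print(o['time_s'],o['position'],o['eef_rot'],o['joint_pos'])
```

```text
3.65 [ 470.98857092 -379.45237533  133.88217676] [ 6.80443332e-01  7.32799874e-01 -9.88436264e-05  1.09836643e-03] [-8.45792436e-01  2.43066364e-01  1.83902993e+00  1.94335995e-05
  1.05729082e+00 -9.19862264e-01]
```

Request:
jog_arm:
  series:
    - {"gripper":0,"dx":-0.1,"dy":0,"dz":1.5,"wx":0,"wy":0,"wz":0}
    - {"gripper":0,"dx":-0.1,"dy":0,"dz":1.6,"wx":0,"wy":0,"wz":0}
    - {"gripper":0,"dx":0,"dy":0,"dz":1.2,"wx":0,"wy":0,"wz":0}
    - {"gripper":0,"dx":0,"dy":0,"dz":0.8,"wx":0,"wy":0,"wz":0}
    - {"gripper":0,"dx":0,"dy":0,"dz":0.4,"wx":0,"wy":0,"wz":0}

```text
time_s: 4.15
position: [469.9, -380.1, 75.6]
eef_rot: [0.68, 0.733, 0.0, -0.001]
force: [0.2, -0.1, -0.8]
finger_gap: 85.3
gripper_force: 0.0
```

Request:
jog_arm:
  series:
    - {"gripper":0,"dx":0,"dy":0,"dz":0,"wx":0,"wy":0,"wz":0}
    - {"gripper":0,"dx":0,"dy":0,"dz":0,"wx":0,"wy":0,"wz":0}
    - {"gripper":0.5,"dx":0,"dy":0,"dz":0,"wx":0,"wy":0,"wz":0}
    - {"gripper":0.65,"dx":0,"dy":0,"dz":0,"wx":0,"wy":0,"wz":0}
    - {"gripper":0.65,"dx":0,"dy":0,"dz":0,"wx":0,"wy":0,"wz":0}

```text
time_s: 4.65
position: [470.6, -381.0, 77.8]
eef_rot: [0.681, 0.733, -0.0, 0.0]
force: [0.4, 1.1, 0.3]
finger_gap: 43.9
gripper_force: 0.0
```

Request:
jog_arm:
  series:
    - {"gripper":0.75,"dx":0,"dy":0,"dz":0,"wx":0,"wy":0,"wz":0}
    - {"gripper":0.8,"dx":0,"dy":0,"dz":0,"wx":0,"wy":0,"wz":0}
    - {"gripper":1,"dx":0,"dy":0,"dz":0,"wx":0,"wy":0,"wz":0}
    - {"gripper":1,"dx":0,"dy":0,"dz":0,"wx":0,"wy":0,"wz":0}
    - {"gripper":1,"dx":0,"dy":0,"dz":0,"wx":0,"wy":0,"wz":0}

```text
time_s: 5.15
position: [470.6, -381.0, 77.7]
eef_rot: [0.68, 0.733, -0.0, 0.0]
force: [-0.0, 0.2, 2.9]
finger_gap: 21.2
gripper_force: 59.8
```

Request:
jog_arm:
  series:
    - {"gripper":1,"dx":0,"dy":0,"dz":0,"wx":0,"wy":0,"wz":0}
    - {"gripper":1,"dx":0,"dy":0,"dz":0,"wx":0,"wy":0,"wz":0}

```text
time_s: 5.35
position: [470.6, -381.0, 77.7]
eef_rot: [0.68, 0.733, -0.0, 0.0]
force: [0.2, 0.4, 3.9]
finger_gap: 21.3
gripper_force: 59.9
```

Run:
```python
from h import *
o=robot.get_obs();print(o['time_s'],o['position'],o['eef_rot'],o['finger_gap'],o['gripper_force'],o['force'],o['torque'])
```

```text
5.35 [ 470.57277105 -380.96795879   77.68118528] [ 6.80480307e-01  7.32766326e-01 -5.15932947e-05  2.44185331e-04] 21.284347744526666 59.905226826667786 [0.2317023  0.35598428 3.89149125] [0.05576215 0.0960614  0.00804443]
```

Request:
jog_arm:
  series:
    - {"gripper":1,"dx":0,"dy":0,"dz":-0.5,"wx":0,"wy":0,"wz":0}
    - {"gripper":1,"dx":0,"dy":0,"dz":-1.0,"wx":0,"wy":0,"wz":0}
    - {"gripper":1,"dx":0,"dy":0,"dz":-2,"wx":0,"wy":0,"wz":0}
    - {"gripper":1,"dx":0,"dy":0,"dz":-3,"wx":0,"wy":0,"wz":0}
    - {"gripper":1,"dx":0,"dy":0,"dz":-3.5,"wx":0,"wy":0,"wz":0}

```text
time_s: 5.85
position: [469.4, -379.7, 176.5]
eef_rot: [0.681, 0.733, 0.0, -0.002]
force: [1.0, -0.4, -2.0]
finger_gap: 21.1
gripper_force: 59.2
```

Request:
jog_arm:
  series:
    - {"gripper":1,"dx":0,"dy":0,"dz":-3,"wx":0,"wy":0,"wz":0}
    - {"gripper":1,"dx":0,"dy":0,"dz":-1.5,"wx":0,"wy":0,"wz":0}
    - {"gripper":1,"dx":0,"dy":0,"dz":-0.5,"wx":0,"wy":0,"wz":0}
    - {"gripper":1,"dx":0,"dy":0,"dz":0,"wx":0,"wy":0,"wz":0}
    - {"gripper":1,"dx":0,"dy":0,"dz":0,"wx":0,"wy":0,"wz":0}

```text
time_s: 6.35
position: [469.6, -380.0, 224.9]
eef_rot: [0.681, 0.733, 0.0, -0.002]
force: [0.3, -0.4, -3.1]
finger_gap: 21.3
gripper_force: 59.4
```

Run:
```python
from h import *
c=cap('top','t2');o=robot.get_obs();print(o['time_s'],o['position'],o['eef_rot'],o['finger_gap'],o['force'],o['torque'])
P=cloud(c);v,u=np.mgrid[0:400,0:640]
m=(P[...,1]>-310)&(P[...,1]<-240)&(P[...,0]>370)&(P[...,0]<555)&(P[...,2]>120)&(P[...,2]<260)
q=P[m];print(len(q),q.mean(0),cv2.minAreaRect(q[:,:2].astype(np.float32)),np.percentile(q[:,2],[5,50,95]))
b=q[abs(q[:,0]-q[:,0].mean())>20];print(b.mean(0),np.polyfit(b[:,0],b[:,2],1),np.polyfit(b[:,0],b[:,1],1))
# tray: floor plane, stones in stand frame
c=pickle.load(open('top0.pkl','rb'));P=cloud(c)
t=np.deg2rad(-5.71);ex=np.array([np.cos(t),np.sin(t)]);ey=np.array([-np.sin(t),np.cos(t)])
d=P[...,:2]-[544.6,34.8];X=d@ex;Y=d@ey;Z=P[...,2]
m=(abs(X)<80)&(Y<20)&(Y>-145)&(Z<66)&(Z>45);A=np.c_[X[m],Y[m],np.ones(m.sum())];print('floor',np.linalg.lstsq(A,Z[m],rcond=None)[0])
for x in(-55,0,50):print(x,[(y,round(float(np.nanmedian(Z[(abs(X-x)<8)&(abs(Y-y)<3)])),0)) for y in range(20,150,6)])
```

```text
6.4 [ 469.63194086 -379.93844902  224.77651283] [ 6.80521847e-01  7.32724656e-01  2.18757051e-04 -2.13201297e-03] 21.15224171059076 [-1.00319221  0.77305156 -3.23474751] [-0.095948    0.01217599 -0.0318118 ]
221 [ 467.94297796 -280.49169051  197.55538088] ((469.2613220214844, -290.51409912109375), (121.53437042236328, 38.1756706237793), 4.359375476837158) [185.94960286 195.94686236 222.20357896]
[ 468.95263711 -275.1878755   192.21294675] [1.39550939e-03 1.91558519e+02] [ 7.96498221e-02 -3.12539870e+02]
floor [-6.97270173e-04  1.78432585e-02  5.65138628e+01]
-55 [(20, 58.0), (26, 58.0), (32, 66.0), (38, 72.0), (44, 74.0), (50, 73.0), (56, 75.0), (62, 91.0), (68, 93.0), (74, 92.0), (80, 93.0), (86, 92.0), (92, 76.0), (98, 76.0), (104, 77.0), (110, 75.0), (116, 73.0), (122, 59.0), (128, 60.0), (134, 59.0), (140, 59.0), (146, 58.0)]
0 [(20, 57.0), (26, 58.0), (32, 73.0), (38, 78.0), (44, 77.0), (50, 77.0), (56, 77.0), (62, 93.0), (68, 94.0), (74, 96.0), (80, 95.0), (86, 92.0), (92, 78.0), (98, 77.0), (104, 78.0), (110, 76.0), (116, 76.0), (122, 60.0), (128, 60.0), (134, 59.0), (140, 60.0), (146, 61.0)]
50 [(20, 58.0), (26, 58.0), (32, 71.0), (38, 76.0), (44, 76.0), (50, 77.0), (56, 94.0), (62, 96.0), (68, 94.0), (74, 96.0), (80, 94.0), (86, 78.0), (92, 74.0), (98, 76.0), (104, 75.0), (110, 73.0), (116, 57.0), (122, 59.0), (128, 58.0), (134, 59.0), (140, 59.0), (146, 59.0)]
```

Request:
jog_arm:
  series:
    - {"gripper":1,"dx":0,"dy":0,"dz":0,"wx":0,"wy":0,"wz":5}
    - {"gripper":1,"dx":0,"dy":0,"dz":0,"wx":0,"wy":0,"wz":4.9}
    - {"gripper":1,"dx":1.5,"dy":0,"dz":0,"wx":0,"wy":0,"wz":0}
    - {"gripper":1,"dx":3,"dy":0.3,"dz":0,"wx":0,"wy":0,"wz":0}
    - {"gripper":1,"dx":4.5,"dy":0.4,"dz":0,"wx":0,"wy":0,"wz":0}

```text
time_s: 6.9
position: [485.7, -291.3, 226.0]
eef_rot: [0.741, 0.671, -0.0, -0.001]
force: [0.2, 1.0, -2.7]
finger_gap: 20.9
gripper_force: 59.3
```

Request:
jog_arm:
  series:
    - {"gripper":1,"dx":4.5,"dy":0.4,"dz":0,"wx":0,"wy":0,"wz":0}
    - {"gripper":1,"dx":4.5,"dy":0.4,"dz":0,"wx":0,"wy":0,"wz":0}
    - {"gripper":1,"dx":4.5,"dy":0.4,"dz":0,"wx":0,"wy":0,"wz":0}
    - {"gripper":1,"dx":4.5,"dy":0.4,"dz":0,"wx":0,"wy":0,"wz":0}
    - {"gripper":1,"dx":4.5,"dy":0.4,"dz":0,"wx":0,"wy":0,"wz":0}

```text
time_s: 7.4
position: [527.5, -67.1, 226.3]
eef_rot: [0.74, 0.672, -0.0, -0.001]
force: [1.2, -0.2, -3.5]
finger_gap: 21.0
gripper_force: 59.3
```

Request:
jog_arm:
  series:
    - {"gripper":1,"dx":4.5,"dy":0.4,"dz":0,"wx":0,"wy":0,"wz":0}
    - {"gripper":1,"dx":4.0,"dy":0.2,"dz":0,"wx":0,"wy":0,"wz":0}
    - {"gripper":1,"dx":3,"dy":0,"dz":0,"wx":0,"wy":0,"wz":0}
    - {"gripper":1,"dx":1.5,"dy":0,"dz":0,"wx":0,"wy":0,"wz":0}
    - {"gripper":1,"dx":0.5,"dy":0,"dz":0,"wx":0,"wy":0,"wz":0}

```text
time_s: 7.9
position: [546.8, 65.6, 226.4]
eef_rot: [0.74, 0.673, -0.001, -0.001]
force: [-0.2, -0.6, -3.6]
finger_gap: 21.1
gripper_force: 59.3
```

Request:
jog_arm:
  series:
    - {"gripper":1,"dx":0,"dy":0,"dz":0,"wx":0,"wy":0,"wz":0}
    - {"gripper":1,"dx":0,"dy":0,"dz":0,"wx":0,"wy":0,"wz":0}
    - {"gripper":1,"dx":0,"dy":0,"dz":0,"wx":0,"wy":0,"wz":0}

```text
time_s: 8.2
position: [547.7, 62.5, 227.3]
eef_rot: [0.742, 0.671, -0.0, 0.0]
force: [0.1, -0.2, -3.3]
finger_gap: 20.9
gripper_force: 59.3
```

```bash
cat >> h.py <<'E'
t=np.deg2rad(-5.71);ex=np.array([np.cos(t),np.sin(t)]);ey=np.array([-np.sin(t),np.cos(t)]);C0=np.array([544.6,34.8])
def st(p): d=np.asarray(p)[...,:2]-C0; return d@ex,d@ey
def rep():
    o=robot.get_obs();x,y=st(o['position']);r=R.from_quat(o['eef_rot']).as_matrix()
    print('t',round(o['time_s'],2),'tcp',np.round(o['position'],1),'stand',np.round([x,y],1),'tip y~',round(y+104.5,1),'yaw',round(np.degrees(np.arctan2(r[1,0],r[0,0])),2),'zx,zy',np.round(r[:2,2],4),'F',np.round(o['force'],1),'T',np.round(o['torque'],2))
E
python3 - <<'E'
from h import *
c=cap('top','t3');rep()
P=cloud(c);X,Y=st(P);Z=P[...,2]
m=(abs(X)<90)&(Y>100)&(Y<170)&(Z>170)&(Z<203)
b=np.c_[X[m],Y[m],Z[m]];b=b[abs(b[:,0])>15];print(b.min(0),b.max(0),np.median(b,0),np.polyfit(b[:,0],b[:,1],1),np.polyfit(b[:,0],b[:,2],1))
E
```

```text
t 8.25 tcp [547.7  62.6 227.3] stand [ 0.3 28. ] tip y~ 132.5 yaw 84.24 zx,zy [-0.0001 -0.0003] F [ 0.3 -0.2 -3.2] T [-0.11  0.01  0.02]
[-23.53357974 129.08663751 188.89784271] [-15.47076273 131.0186405  198.08108766] [-19.85422532 130.14144309 195.32668454] [6.26126269e-02 1.31296561e+02] [  0.38329219 201.63400766]
```

Run:
```python
from h import *
c=cap('scene','s3');
P=cloud(c);X,Y=st(P);Z=P[...,2]
m=(abs(X)<90)&(Y>100)&(Y<170)&(Z>165)&(Z<205)
b=np.c_[X[m],Y[m],Z[m]];print(len(b),b.min(0),b.max(0),np.median(b,0))
e=b[abs(b[:,0])>15];print(np.polyfit(e[:,0],e[:,1],1),np.polyfit(e[:,0],e[:,2],1))
a=np.hstack([cv2.resize(c['color'][140:320,260:460],None,fx=2,fy=2),cv2.resize(pickle.load(open('t3.pkl','rb'))['color'][120:300,200:400],None,fx=2,fy=2)]);cv2.imwrite('pics/c3.png',a[:,:,::-1])
```

```text
507 [-68.83075661 118.19242299 165.03438878] [ 71.78912254 137.27331252 204.90209607] [  5.02707904 134.04697796 195.25280734]
[-8.30818223e-03  1.33871270e+02] [1.65696929e-03 1.89433630e+02]
```

View pics/c3.png

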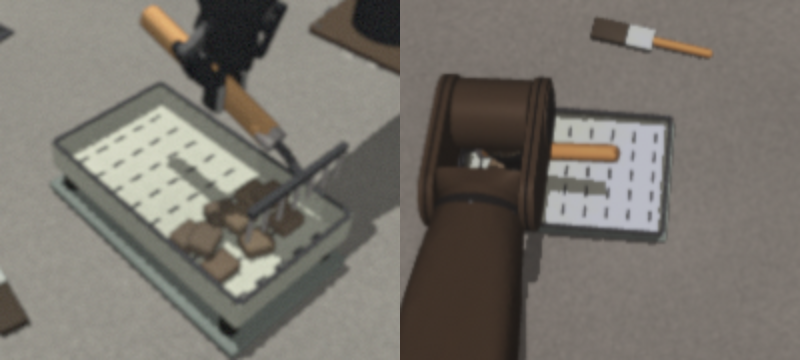

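The left half (scene view) shows the rake head level over the bare strip behind the heap, at about (300, 185). In the right half (top view) the arm hides the heap. Lowering now.

Request:
jog_arm:
  series:
    - {"gripper":1,"dx":0.1,"dy":0,"dz":1,"wx":0,"wy":0,"wz":0}
    - {"gripper":1,"dx":0.1,"dy":0,"dz":2,"wx":0,"wy":0,"wz":0}
    - {"gripper":1,"dx":0,"dy":0,"dz":2.2,"wx":0,"wy":0,"wz":0}
    - {"gripper":1,"dx":0,"dy":0,"dz":1.6,"wx":0,"wy":0,"wz":0}
    - {"gripper":1,"dx":0,"dy":0,"dz":0.8,"wx":0,"wy":0,"wz":0}

```text
time_s: 8.8
position: [546.4, 65.5, 148.6]
eef_rot: [0.741, 0.671, -0.001, -0.001]
force: [-0.5, -0.1, -3.1]
finger_gap: 21.1
gripper_force: 59.3
```

Request:
jog_arm:
  series:
    - {"gripper":1,"dx":0,"dy":0,"dz":0.3,"wx":0,"wy":0,"wz":0}
    - {"gripper":1,"dx":0,"dy":0,"dz":0,"wx":0,"wy":0,"wz":0}
    - {"gripper":1,"dx":0,"dy":0,"dz":0,"wx":0,"wy":0,"wz":0}

```text
time_s: 9.1
position: [548.6, 65.7, 149.3]
eef_rot: [0.741, 0.671, 0.001, 0.001]
force: [0.4, -0.1, -3.3]
finger_gap: 21.3
gripper_force: 59.3
```

Run:
```python
from h import *
rep()
c=cap('scene','s4');
P=cloud(c);X,Y=st(P);Z=P[...,2]
m=(abs(X)<90)&(Y>100)&(Y<170)&(Z>99)&(Z<125)
b=np.c_[X[m],Y[m],Z[m]];print(len(b),b.min(0),b.max(0),np.median(b,0))
```

```text
t 9.1 tcp [548.6  65.7 149.3] stand [ 0.9 31.1] tip y~ 135.6 yaw 84.34 zx,zy [ 0.0019 -0.0001] F [ 0.4 -0.1 -3.3] T [-0.08 -0.01  0.02]
355 [-67.78879314 121.71177909  99.09020242] [ 72.12297227 140.66841199 124.8960959 ] [  6.4824802  137.84015099 118.17653977]
```

Request:
jog_arm:
  series:
    - {"gripper":1,"dx":0,"dy":0,"dz":0.3,"wx":0,"wy":0,"wz":0}
    - {"gripper":1,"dx":0,"dy":0,"dz":0.2,"wx":0,"wy":0,"wz":0}
    - {"gripper":1,"dx":0,"dy":0,"dz":0.1,"wx":0,"wy":0,"wz":0}
    - {"gripper":1,"dx":0,"dy":0,"dz":0.1,"wx":0,"wy":0,"wz":0}
    - {"gripper":1,"dx":0,"dy":0,"dz":0,"wx":0,"wy":0,"wz":0}

```text
time_s: 9.65
position: [547.7, 65.8, 141.1]
eef_rot: [0.741, 0.671, -0.0, -0.0]
force: [-0.7, -0.4, -2.3]
finger_gap: 21.4
gripper_force: 59.3
```

Request:
jog_arm:
  series:
    - {"gripper":1,"dx":0,"dy":0,"dz":0.1,"wx":0,"wy":0,"wz":0}
    - {"gripper":1,"dx":0,"dy":0,"dz":0,"wx":0,"wy":0,"wz":0}

```text
time_s: 9.85
position: [547.9, 65.7, 140.2]
eef_rot: [0.741, 0.671, -0.0, -0.0]
force: [-1.2, -0.3, -3.0]
finger_gap: 21.0
gripper_force: 59.3
```

Request:
jog_arm:
  series:
    - {"gripper":1,"dx":0,"dy":0,"dz":0.1,"wx":0,"wy":0,"wz":0}
    - {"gripper":1,"dx":0,"dy":0,"dz":0,"wx":0,"wy":0,"wz":0}

```text
time_s: 10.05
position: [547.8, 65.7, 139.2]
eef_rot: [0.741, 0.671, -0.0, -0.0]
force: [-1.2, 0.4, -2.9]
finger_gap: 21.1
gripper_force: 59.3
```

Request:
jog_arm:
  series:
    - {"gripper":1,"dx":0,"dy":0,"dz":0.07,"wx":0,"wy":0,"wz":0}
    - {"gripper":1,"dx":0,"dy":0,"dz":0,"wx":0,"wy":0,"wz":0}

```text
time_s: 10.25
position: [547.9, 65.7, 138.5]
eef_rot: [0.741, 0.671, -0.0, -0.0]
force: [0.4, 0.4, -2.7]
finger_gap: 21.2
gripper_force: 59.3
```

Request:
jog_arm:
  series:
    - {"gripper":1,"dx":0,"dy":0,"dz":0.07,"wx":0,"wy":0,"wz":0}
    - {"gripper":1,"dx":0,"dy":0,"dz":0,"wx":0,"wy":0,"wz":0}

```text
time_s: 10.45
position: [547.8, 65.7, 137.8]
eef_rot: [0.741, 0.671, -0.0, -0.0]
force: [-0.6, 0.2, -2.8]
finger_gap: 21.2
gripper_force: 59.3
```

Request:
jog_arm:
  series:
    - {"gripper":1,"dx":0,"dy":0,"dz":0.07,"wx":0,"wy":0,"wz":0}
    - {"gripper":1,"dx":0,"dy":0,"dz":0,"wx":0,"wy":0,"wz":0}

```text
time_s: 10.65
position: [547.8, 65.7, 137.1]
eef_rot: [0.741, 0.671, -0.0, -0.0]
force: [0.4, 0.1, -2.4]
finger_gap: 21.0
gripper_force: 59.3
```

Request:
jog_arm:
  series:
    - {"gripper":1,"dx":0,"dy":0,"dz":0.06,"wx":0,"wy":0,"wz":0}
    - {"gripper":1,"dx":0,"dy":0,"dz":0,"wx":0,"wy":0,"wz":0}

```text
time_s: 10.85
position: [547.8, 65.7, 136.5]
eef_rot: [0.741, 0.671, -0.0, -0.0]
force: [-0.8, 0.8, -3.0]
finger_gap: 21.3
gripper_force: 59.3
```

Request:
jog_arm:
  series:
    - {"gripper":1,"dx":0,"dy":0,"dz":0.06,"wx":0,"wy":0,"wz":0}
    - {"gripper":1,"dx":0,"dy":0,"dz":0,"wx":0,"wy":0,"wz":0}

```text
time_s: 11.05
position: [548.0, 65.7, 136.2]
eef_rot: [0.741, 0.671, 0.0, 0.0]
force: [0.1, -0.1, -2.8]
finger_gap: 21.4
gripper_force: 59.4
```

```bash
python3 -c "
from h import *
rep()"
```

```text
t 11.05 tcp [548.   65.7 136.2] stand [ 0.3 31.1] tip y~ 135.6 yaw 84.34 zx,zy [ 0.0001 -0.    ] F [ 0.1 -0.1 -2.8] T [-0.05  0.09  0.  ]
```

Request:
jog_arm:
  series:
    - {"gripper":1,"dx":0,"dy":0,"dz":0.05,"wx":0,"wy":0,"wz":0}
    - {"gripper":1,"dx":0,"dy":0,"dz":0,"wx":0,"wy":0,"wz":0}

```text
time_s: 11.25
position: [548.1, 65.6, 135.9]
eef_rot: [0.741, 0.671, 0.0, 0.0]
force: [-1.0, -0.2, -0.5]
finger_gap: 21.0
gripper_force: 59.6
```

Request:
jog_arm:
  series:
    - {"gripper":1,"dx":0,"dy":0,"dz":0.05,"wx":0,"wy":0,"wz":0}
    - {"gripper":1,"dx":0,"dy":0,"dz":0,"wx":0,"wy":0,"wz":0}

```text
time_s: 11.45
position: [548.1, 65.6, 135.5]
eef_rot: [0.741, 0.671, 0.0, 0.0]
force: [-1.6, -0.8, 2.4]
finger_gap: 21.3
gripper_force: 59.8
```

Request:
jog_arm:
  series:
    - {"gripper":1,"dx":-0.4,"dy":0,"dz":0.005,"wx":0,"wy":0,"wz":0}
    - {"gripper":1,"dx":-0.6,"dy":0,"dz":0.01,"wx":0,"wy":0,"wz":0}
    - {"gripper":1,"dx":-0.6,"dy":0,"dz":0.01,"wx":0,"wy":0,"wz":0}
    - {"gripper":1,"dx":-0.6,"dy":0,"dz":0.01,"wx":0,"wy":0,"wz":0}
    - {"gripper":1,"dx":-0.2,"dy":0,"dz":0,"wx":0,"wy":0,"wz":0}

```text
time_s: 11.95
position: [545.6, 41.4, 134.7]
eef_rot: [0.742, 0.671, 0.0, -0.0]
force: [0.3, 2.9, 0.0]
finger_gap: 21.0
gripper_force: 59.7
```

Request:
jog_arm:
  series:
    - {"gripper":1,"dx":0,"dy":0,"dz":0,"wx":0,"wy":0,"wz":0}

```text
time_s: 12.05
position: [545.6, 41.3, 134.9]
eef_rot: [0.741, 0.671, -0.0, 0.0]
force: [-0.2, 0.6, 1.2]
finger_gap: 21.4
gripper_force: 59.8
```

Run:
```python
from h import *
rep();c=cap('scene','s5');P=cloud(c);X,Y=st(P);Z=P[...,2]
for x in(-65,-55,-45,0,45,50,60):
    print(x,[(y,round(float(np.nanmedian(Z[(abs(X-x)<5)&(abs(Y-y)<2.5)])) if ((abs(X-x)<5)&(abs(Y-y)<2.5)).any() else -1)) for y in range(15,135,5)])
a=cv2.resize(c['color'][170:310,290:460],None,fx=4,fy=4,interpolation=cv2.INTER_CUBIC);cv2.imwrite('pics/c4.png',a[:,:,::-1])
```

```text
t 12.05 tcp [545.6  41.3 134.9] stand [0.4 6.5] tip y~ 111.0 yaw 84.3 zx,zy [ 0.0003 -0.0004] F [-0.2  0.6  1.2] T [ 0.47  0.01 -0.03]
-65 [(15, 455), (20, 454), (25, 454), (30, 453), (35, 450), (40, 447), (45, 445), (50, 453), (55, 453), (60, 415), (65, 422), (70, 90), (75, 93), (80, 91), (85, 83), (90, 73), (95, -1), (100, -1), (105, 73), (110, 74), (115, 79), (120, 58), (125, 58), (130, 58)]
-55 [(15, 444), (20, 437), (25, 448), (30, 446), (35, 446), (40, 444), (45, 445), (50, 449), (55, 449), (60, 418), (65, 392), (70, 93), (75, 93), (80, 92), (85, 82), (90, 75), (95, 76), (100, -1), (105, 89), (110, 71), (115, 99), (120, 58), (125, 58), (130, 58)]
-45 [(15, 206), (20, 194), (25, -1), (30, -1), (35, -1), (40, -1), (45, -1), (50, 444), (55, 443), (60, 423), (65, 387), (70, 92), (75, 93), (80, 90), (85, 81), (90, 76), (95, 76), (100, -1), (105, 73), (110, 77), (115, 81), (120, 57), (125, 58), (130, 59)]
0 [(15, 207), (20, 215), (25, 151), (30, 280), (35, 223), (40, 301), (45, 272), (50, 417), (55, 417), (60, 410), (65, 376), (70, 137), (75, 135), (80, 124), (85, 87), (90, 118), (95, 119), (100, 115), (105, 110), (110, 77), (115, 84), (120, 58), (125, 58), (130, 58)]
45 [(15, 195), (20, 189), (25, -1), (30, 74), (35, 74), (40, 75), (45, 76), (50, 377), (55, 373), (60, 371), (65, 94), (70, 94), (75, 93), (80, 90), (85, 75), (90, 74), (95, 76), (100, -1), (105, 73), (110, 74), (115, 77), (120, 57), (125, 58), (130, 58)]
50 [(15, 189), (20, 197), (25, -1), (30, 74), (35, 75), (40, 74), (45, 75), (50, -1), (55, 93), (60, 94), (65, 94), (70, 94), (75, 93), (80, 93), (85, 74), (90, 74), (95, 76), (100, -1), (105, 73), (110, 68), (115, 79), (120, 58), (125, 58), (130, 59)]
60 [(15, 216), (20, 212), (25, 56), (30, 73), (35, 75), (40, 74), (45, 74), (50, 75), (55, 91), (60, 93), (65, 93), (70, 93), (75, 93), (80, 94), (85, 84), (90, 74), (95, 74), (100, 74), (105, 71), (110, 105), (115, 97), (120, 57), (125, 59), (130, 59)]
```

View pics/c4.png

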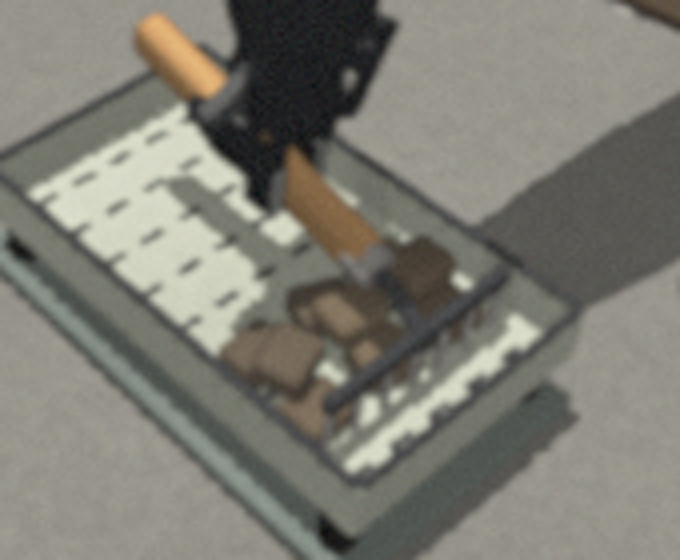

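The rake teeth sit behind the back row, with the head at crop (330–505, 275–400), and the top stones are still on top. Next I push a little more, lift, and sweep the top row off forward.

Request:
jog_arm:
  series:
    - {"gripper":1,"dx":-0.3,"dy":0,"dz":0.01,"wx":0,"wy":0,"wz":0}
    - {"gripper":1,"dx":-0.2,"dy":0,"dz":0,"wx":0,"wy":0,"wz":0}
    - {"gripper":1,"dx":0.1,"dy":0,"dz":-0.2,"wx":0,"wy":0,"wz":0}
    - {"gripper":1,"dx":0.1,"dy":0,"dz":-0.8,"wx":0,"wy":0,"wz":0}
    - {"gripper":1,"dx":0,"dy":0,"dz":-1.0,"wx":0,"wy":0,"wz":0}

```text
time_s: 12.6
position: [544.2, 38.6, 154.0]
eef_rot: [0.741, 0.672, -0.002, -0.001]
force: [0.3, 0.2, -4.4]
finger_gap: 21.1
gripper_force: 59.3
```

Request:
jog_arm:
  series:
    - {"gripper":1,"dx":0,"dy":0,"dz":-0.6,"wx":0,"wy":0,"wz":0}
    - {"gripper":1,"dx":0,"dy":0,"dz":0,"wx":0,"wy":0,"wz":0}
    - {"gripper":1,"dx":0,"dy":0,"dz":0,"wx":0,"wy":0,"wz":0}

```text
time_s: 12.9
position: [545.3, 38.7, 160.9]
eef_rot: [0.741, 0.671, 0.0, 0.0]
force: [-0.7, 0.2, -3.8]
finger_gap: 21.1
gripper_force: 59.4
```

Run:
```python
from h import *
rep();c=cap('scene','s6');P=cloud(c);X,Y=st(P);Z=P[...,2]
for x in(-60,-45,-30,0,45,60):
    print(x,[(y,round(float(np.nanmedian(Z[(abs(X-x)<6)&(abs(Y-y)<2.5)])) if ((abs(X-x)<6)&(abs(Y-y)<2.5)).any() else -1)) for y in range(55,135,5)])
```

```text
t 12.9 tcp [545.3  38.7 160.9] stand [0.3 4. ] tip y~ 108.5 yaw 84.35 zx,zy [ 0.0004 -0.0005] F [-0.7  0.2 -3.8] T [-0.09 -0.02  0.07]
-60 [(55, 472), (60, 435), (65, 92), (70, 92), (75, 93), (80, 89), (85, -1), (90, 76), (95, 75), (100, -1), (105, 66), (110, 107), (115, 58), (120, 58), (125, 58), (130, 58)]
-45 [(55, 466), (60, 426), (65, 91), (70, 94), (75, 93), (80, 87), (85, -1), (90, 75), (95, 75), (100, 75), (105, 69), (110, 106), (115, 58), (120, 58), (125, 58), (130, 58)]
-30 [(55, 456), (60, 425), (65, 394), (70, 83), (75, 80), (80, 57), (85, 59), (90, 67), (95, 69), (100, 62), (105, 62), (110, 125), (115, 58), (120, 57), (125, 58), (130, 57)]
0 [(55, 442), (60, 402), (65, 401), (70, 138), (75, 153), (80, 94), (85, 147), (90, 146), (95, 141), (100, 107), (105, 72), (110, 106), (115, 58), (120, 58), (125, 57), (130, 59)]
45 [(55, 398), (60, 397), (65, 94), (70, 94), (75, 94), (80, 90), (85, 75), (90, 75), (95, 75), (100, 74), (105, 67), (110, 105), (115, 57), (120, 58), (125, 58), (130, 59)]
60 [(55, 93), (60, 94), (65, 93), (70, 94), (75, 94), (80, 93), (85, 86), (90, 75), (95, 75), (100, 75), (105, 66), (110, 124), (115, 58), (120, 58), (125, 59), (130, 59)]
```

Request:
jog_arm:
  series:
    - {"gripper":1,"dx":-0.8,"dy":0,"dz":0,"wx":0,"wy":0,"wz":0}
    - {"gripper":1,"dx":-1.2,"dy":0,"dz":0,"wx":0,"wy":0,"wz":0}
    - {"gripper":1,"dx":-1.5,"dy":0,"dz":0,"wx":0,"wy":0,"wz":0}
    - {"gripper":1,"dx":-2,"dy":0,"dz":0,"wx":0,"wy":0,"wz":0}
    - {"gripper":1,"dx":-2.5,"dy":0,"dz":0,"wx":0,"wy":0,"wz":0}

```text
time_s: 13.45
position: [537.0, -42.1, 160.5]
eef_rot: [0.741, 0.671, -0.0, -0.0]
force: [1.2, 0.4, -1.8]
finger_gap: 21.0
gripper_force: 59.5
```

Request:
jog_arm:
  series:
    - {"gripper":1,"dx":-2.5,"dy":0,"dz":0,"wx":0,"wy":0,"wz":0}
    - {"gripper":1,"dx":-2,"dy":0,"dz":0,"wx":0,"wy":0,"wz":0}
    - {"gripper":1,"dx":-1,"dy":0,"dz":0,"wx":0,"wy":0,"wz":0}
    - {"gripper":1,"dx":0,"dy":0,"dz":-1,"wx":0,"wy":0,"wz":0}
    - {"gripper":1,"dx":0,"dy":0,"dz":-0.5,"wx":0,"wy":0,"wz":0}

```text
time_s: 13.95
position: [532.1, -95.7, 176.5]
eef_rot: [0.741, 0.671, 0.0, 0.0]
force: [0.4, 0.9, -2.3]
finger_gap: 21.3
gripper_force: 59.1
```

Run:
```python
from h import *
rep();c=cap('scene','s7');P=cloud(c);X,Y=st(P);Z=P[...,2]
a=cv2.resize(c['color'][150:320,270:460],None,fx=3.4,fy=3.4,interpolation=cv2.INTER_CUBIC);
t=cap('top','t7');P=cloud(t)
b=cv2.resize(t['color'][165:250,225:345],None,fx=6.5,fy=6.5,interpolation=cv2.INTER_CUBIC)
b=cv2.resize(b,(646,458));cv2.imwrite('pics/c5.png',np.vstack([a[:,:,::-1][:578-0],b[:,:,::-1]])[::1] if 0 else cv2.resize(np.vstack([cv2.resize(a,(646,578)),b]),(374,600))[:,:,::-1])
cv2.imwrite('pics/c5.png',np.hstack([cv2.resize(a,(400,358)),cv2.resize(b,(400,358))])[:,:,::-1])
```

```text
t 13.95 tcp [532.1 -95.7 176.5] stand [   0.5 -131.1] tip y~ -26.6 yaw 84.29 zx,zy [0.0008 0.    ] F [ 0.4  0.9 -2.3] T [-0.08 -0.01  0.  ]
```

View pics/c5.png

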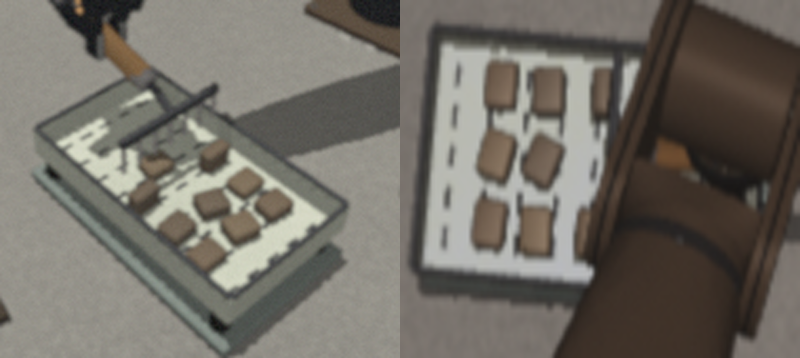

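The left half (scene view) shows all nine stones off each other. The back and front rows lie flat, and the three swept stones are ahead at (145, 195), (155, 165) and (214, 155). Two of those may be standing on edge, so I'll measure their heights.

```bash
cat >> h.py <<'E'
def stones(c,lo=64,hi=100):
    P=cloud(c);X,Y=st(P);Z=P[...,2];k=c['color'].astype(int)
    m=(abs(X)<83)&(abs(Y)<148)&(Z>lo)&(Z<hi)&(k[...,0]-k[...,2]>12)
    n,l,s,_=cv2.connectedComponentsWithStats(m.astype(np.uint8),connectivity=4)
    for i in range(1,n):
        if s[i,4]<15: continue
        j=l==i;print('x %4d..%4d y %4d..%4d  med %4d %4d z %.0f max %.0f n %d'%(*np.percentile(X[j],[3,97]),*np.percentile(Y[j],[3,97]),np.median(X[j]),np.median(Y[j]),np.median(Z[j]),np.percentile(Z[j],95),s[i,4]))
E
python3 - <<'E'
from h import *
for n in('s7','t7'):
    print(n);stones(pickle.load(open(n+'.pkl','rb')))
E
```

```text
s7
x  -61.. -29 y   -6..   9  med  -42    5 z 83 max 88 n 147
x   -4..  72 y  -45..   4  med   42  -11 z 74 max 87 n 295
x  -62.. -29 y   34..  61  med  -45   50 z 72 max 74 n 171
x  -10..  21 y   31..  63  med    6   48 z 75 max 78 n 200
x  -61.. -27 y   76.. 104  med  -41   92 z 74 max 77 n 197
x   38..  70 y   32..  60  med   56   48 z 74 max 77 n 193
x  -10..  22 y   74.. 104  med    7   91 z 76 max 79 n 226
x   40..  71 y   76.. 104  med   57   92 z 74 max 76 n 202
t7
x   37..  69 y   75.. 102  med   52   89 z 75 max 78 n 107
x   36..  67 y   32..  58  med   52   44 z 76 max 81 n 99
x   36..  69 y  -11..   1  med   53   -4 z 86 max 89 n 57
x  -14..  17 y   73.. 102  med    1   87 z 78 max 81 n 110
x  -15..  17 y   31..  60  med    1   45 z 76 max 80 n 104
x  -63.. -31 y   76.. 102  med  -46   88 z 76 max 80 n 106
x  -66.. -32 y   34..  60  med  -48   46 z 73 max 76 n 110
x  -63.. -34 y   -2..   7  med  -46    2 z 87 max 91 n 35
```

Two stones, at x≈±50 and y≈0, stand on edge, their tops 30 mm above the floor. I'll push them over near the top from behind.

Request:
jog_arm:
  series:
    - {"gripper":1,"dx":0.8,"dy":0,"dz":0,"wx":0,"wy":0,"wz":0}
    - {"gripper":1,"dx":1.5,"dy":0,"dz":0,"wx":0,"wy":0,"wz":0}
    - {"gripper":1,"dx":1.5,"dy":0,"dz":0,"wx":0,"wy":0,"wz":0}
    - {"gripper":1,"dx":0.7,"dy":0,"dz":0,"wx":0,"wy":0,"wz":0}
    - {"gripper":1,"dx":0.1,"dy":0,"dz":0,"wx":0,"wy":0,"wz":0}

```text
time_s: 14.55
position: [536.4, -48.0, 175.3]
eef_rot: [0.74, 0.672, -0.0, -0.0]
force: [0.4, 0.2, -3.3]
finger_gap: 20.9
gripper_force: 59.1
```

Request:
jog_arm:
  series:
    - {"gripper":1,"dx":0,"dy":0,"dz":0.3,"wx":0,"wy":0,"wz":0}
    - {"gripper":1,"dx":0,"dy":0,"dz":0.8,"wx":0,"wy":0,"wz":0}
    - {"gripper":1,"dx":0,"dy":0,"dz":0.7,"wx":0,"wy":0,"wz":0}
    - {"gripper":1,"dx":0,"dy":0,"dz":0.2,"wx":0,"wy":0,"wz":0}
    - {"gripper":1,"dx":0,"dy":0,"dz":0,"wx":0,"wy":0,"wz":0}

```text
time_s: 15.05
position: [535.9, -49.9, 154.6]
eef_rot: [0.741, 0.671, -0.0, -0.001]
force: [-0.1, 0.6, -2.9]
finger_gap: 21.1
gripper_force: 59.1
```

Run:
```python
from h import *
rep();c=cap('scene','s8');stones(c)
```

```text
t 15.05 tcp [535.9 -49.9 154.6] stand [ -0.2 -85.2] tip y~ 19.3 yaw 84.3 zx,zy [-0.0018  0.0005] F [-0.1  0.6 -2.9] T [-0.07 -0.02  0.01]
x  -56.. -44 y    4..  10  med  -49    8 z 80 max 85 n 23
x   -6..  25 y  -47.. -23  med   11  -33 z 72 max 74 n 137
x  -32.. -28 y    3..   9  med  -29    6 z 76 max 84 n 21
x  -62.. -30 y   34..  62  med  -43   50 z 72 max 74 n 174
x   47..  72 y  -12..   4  med   62   -1 z 84 max 87 n 115
x  -11..  22 y   32..  62  med    6   48 z 76 max 78 n 191
x  -60.. -27 y   76.. 104  med  -41   92 z 75 max 77 n 198
x   38..  70 y   32..  60  med   55   48 z 75 max 77 n 193
x  -10..  22 y   74.. 104  med    8   91 z 76 max 79 n 233
x   40..  71 y   76.. 104  med   56   92 z 74 max 76 n 202
```

Request:
jog_arm:
  series:
    - {"gripper":1,"dx":-0.5,"dy":0,"dz":0,"wx":0,"wy":0,"wz":0}
    - {"gripper":1,"dx":-1,"dy":0,"dz":0,"wx":0,"wy":0,"wz":0}
    - {"gripper":1,"dx":-1,"dy":0,"dz":0,"wx":0,"wy":0,"wz":0}
    - {"gripper":1,"dx":-1,"dy":0,"dz":0,"wx":0,"wy":0,"wz":0}
    - {"gripper":1,"dx":-0.5,"dy":0,"dz":-0.1,"wx":0,"wy":0,"wz":0}

```text
time_s: 15.6
position: [532.3, -90.9, 156.6]
eef_rot: [0.742, 0.671, -0.0, 0.0]
force: [0.4, 0.4, -2.7]
finger_gap: 21.3
gripper_force: 59.2
```

Request:
jog_arm:
  series:
    - {"gripper":1,"dx":0,"dy":0,"dz":-0.3,"wx":0,"wy":0,"wz":0}
    - {"gripper":1,"dx":0,"dy":0,"dz":0,"wx":0,"wy":0,"wz":0}
    - {"gripper":1,"dx":0.6,"dy":0,"dz":0,"wx":0,"wy":0,"wz":0}
    - {"gripper":1,"dx":1.2,"dy":0,"dz":0,"wx":0,"wy":0,"wz":0}
    - {"gripper":1,"dx":1.3,"dy":0,"dz":0,"wx":0,"wy":0,"wz":0}

```text
time_s: 16.1
position: [535.5, -57.3, 159.5]
eef_rot: [0.741, 0.671, 0.0, -0.0]
force: [0.1, 1.1, -4.3]
finger_gap: 21.1
gripper_force: 59.2
```

Request:
jog_arm:
  series:
    - {"gripper":1,"dx":0.7,"dy":0,"dz":0,"wx":0,"wy":0,"wz":0}
    - {"gripper":1,"dx":0.1,"dy":0,"dz":0,"wx":0,"wy":0,"wz":0}
    - {"gripper":1,"dx":0,"dy":0,"dz":0,"wx":0,"wy":0,"wz":0}

```text
time_s: 16.4
position: [536.4, -50.1, 159.5]
eef_rot: [0.741, 0.672, -0.0, 0.0]
force: [-1.1, 0.7, -2.3]
finger_gap: 20.9
gripper_force: 59.2
```

Run:
```python
from h import *
rep();c=cap('scene','s9');stones(c)
```

```text
t 16.4 tcp [536.4 -50.1 159.5] stand [  0.3 -85.3] tip y~ 19.2 yaw 84.41 zx,zy [-0.0001 -0.0003] F [-1.1  0.7 -2.3] T [-0.04  0.08  0.02]
x  -39.. -28 y  -34.. -26  med  -32  -30 z 73 max 75 n 23
x   -6..  25 y  -47.. -25  med   11  -36 z 72 max 74 n 118
x  -63.. -29 y   35..  62  med  -44   50 z 72 max 74 n 172
x   40..  71 y  -43.. -17  med   56  -27 z 74 max 76 n 160
x  -11..  21 y   32..  62  med    5   49 z 76 max 78 n 193
x  -60.. -28 y   76.. 104  med  -41   92 z 75 max 77 n 197
x   38..  71 y   33..  60  med   56   47 z 75 max 77 n 193
x  -10..  22 y   74.. 103  med    8   91 z 76 max 79 n 226
x   40..  71 y   76.. 104  med   57   92 z 74 max 76 n 201
```

Request:
jog_arm:
  series:
    - {"gripper":1,"dx":0,"dy":0,"dz":0.4,"wx":0,"wy":0,"wz":0}
    - {"gripper":1,"dx":0,"dy":0,"dz":0.8,"wx":0,"wy":0,"wz":0}
    - {"gripper":1,"dx":0,"dy":0,"dz":0.6,"wx":0,"wy":0,"wz":0}
    - {"gripper":1,"dx":0,"dy":0,"dz":0.3,"wx":0,"wy":0,"wz":0}
    - {"gripper":1,"dx":0,"dy":0,"dz":0.1,"wx":0,"wy":0,"wz":0}

```text
time_s: 16.95
position: [535.8, -50.7, 136.6]
eef_rot: [0.741, 0.671, -0.0, -0.001]
force: [-0.3, -0.3, -3.2]
finger_gap: 21.0
gripper_force: 59.2
```

Request:
jog_arm:
  series:
    - {"gripper":1,"dx":0,"dy":0,"dz":0.05,"wx":0,"wy":0,"wz":0}
    - {"gripper":1,"dx":0,"dy":0,"dz":0,"wx":0,"wy":0,"wz":0}
    - {"gripper":1,"dx":0,"dy":0,"dz":0,"wx":0,"wy":0,"wz":0}

```text
time_s: 17.25
position: [536.6, -50.7, 137.4]
eef_rot: [0.741, 0.671, 0.0, 0.0]
force: [0.5, 0.2, -3.5]
finger_gap: 21.2
gripper_force: 59.2
```

Request:
jog_arm:
  series:
    - {"gripper":1,"dx":0,"dy":0,"dz":0.07,"wx":0,"wy":0,"wz":0}
    - {"gripper":1,"dx":0,"dy":0,"dz":0,"wx":0,"wy":0,"wz":0}

```text
time_s: 17.45
position: [536.4, -50.7, 136.5]
eef_rot: [0.741, 0.671, 0.0, 0.0]
force: [0.8, 0.3, -2.9]
finger_gap: 21.1
gripper_force: 59.2
```

Request:
jog_arm:
  series:
    - {"gripper":1,"dx":0,"dy":0,"dz":0.1,"wx":0,"wy":0,"wz":0}
    - {"gripper":1,"dx":0,"dy":0,"dz":0,"wx":0,"wy":0,"wz":0}

```text
time_s: 17.65
position: [536.3, -50.7, 135.3]
eef_rot: [0.741, 0.671, -0.0, -0.0]
force: [0.2, 0.3, -2.4]
finger_gap: 21.3
gripper_force: 59.2
```

Request:
jog_arm:
  series:
    - {"gripper":1,"dx":0,"dy":0,"dz":0.07,"wx":0,"wy":0,"wz":0}
    - {"gripper":1,"dx":0,"dy":0,"dz":0,"wx":0,"wy":0,"wz":0}

```text
time_s: 17.85
position: [536.3, -50.7, 134.5]
eef_rot: [0.741, 0.671, -0.0, -0.0]
force: [0.1, -0.6, -3.5]
finger_gap: 21.1
gripper_force: 59.2
```

Request:
jog_arm:
  series:
    - {"gripper":1,"dx":0,"dy":0,"dz":0.06,"wx":0,"wy":0,"wz":0}
    - {"gripper":1,"dx":0,"dy":0,"dz":0,"wx":0,"wy":0,"wz":0}

```text
time_s: 18.05
position: [536.3, -50.7, 134.0]
eef_rot: [0.741, 0.671, -0.0, -0.0]
force: [-1.1, -0.5, -2.7]
finger_gap: 21.2
gripper_force: 59.2
```

Request:
jog_arm:
  series:
    - {"gripper":1,"dx":0,"dy":0,"dz":0.06,"wx":0,"wy":0,"wz":0}
    - {"gripper":1,"dx":0,"dy":0,"dz":0,"wx":0,"wy":0,"wz":0}

```text
time_s: 18.25
position: [536.3, -50.7, 133.4]
eef_rot: [0.741, 0.671, -0.0, -0.0]
force: [-0.4, -0.0, -2.1]
finger_gap: 21.2
gripper_force: 59.2
```

Request:
jog_arm:
  series:
    - {"gripper":1,"dx":0,"dy":0,"dz":0.04,"wx":0,"wy":0,"wz":0}
    - {"gripper":1,"dx":0,"dy":0,"dz":0,"wx":0,"wy":0,"wz":0}

```text
time_s: 18.45
position: [536.3, -50.7, 133.0]
eef_rot: [0.741, 0.671, -0.0, -0.0]
force: [0.0, -0.3, -2.9]
finger_gap: 21.2
gripper_force: 59.2
```

Request:
jog_arm:
  series:
    - {"gripper":1,"dx":0,"dy":0,"dz":0.05,"wx":0,"wy":0,"wz":0}
    - {"gripper":1,"dx":0,"dy":0,"dz":0,"wx":0,"wy":0,"wz":0}

```text
time_s: 18.65
position: [536.3, -50.7, 132.5]
eef_rot: [0.741, 0.671, -0.0, -0.0]
force: [-0.8, 0.6, -2.4]
finger_gap: 21.4
gripper_force: 59.2
```

Request:
jog_arm:
  series:
    - {"gripper":1,"dx":0,"dy":0,"dz":0.05,"wx":0,"wy":0,"wz":0}
    - {"gripper":1,"dx":0,"dy":0,"dz":0,"wx":0,"wy":0,"wz":0}

```text
time_s: 18.85
position: [536.3, -50.7, 132.0]
eef_rot: [0.741, 0.671, -0.0, -0.0]
force: [-0.1, 0.3, -2.6]
finger_gap: 21.3
gripper_force: 59.2
```

Request:
jog_arm:
  series:
    - {"gripper":1,"dx":0,"dy":0,"dz":0.05,"wx":0,"wy":0,"wz":0}
    - {"gripper":1,"dx":0,"dy":0,"dz":0,"wx":0,"wy":0,"wz":0}

```text
time_s: 19.05
position: [536.3, -50.7, 131.5]
eef_rot: [0.741, 0.671, -0.0, -0.0]
force: [-0.2, -0.4, -2.4]
finger_gap: 20.9
gripper_force: 59.2
```

Request:
jog_arm:
  series:
    - {"gripper":1,"dx":0,"dy":0,"dz":0.05,"wx":0,"wy":0,"wz":0}
    - {"gripper":1,"dx":0,"dy":0,"dz":0,"wx":0,"wy":0,"wz":0}

```text
time_s: 19.25
position: [536.3, -50.7, 131.0]
eef_rot: [0.741, 0.671, -0.0, -0.0]
force: [0.3, -0.3, -2.7]
finger_gap: 21.1
gripper_force: 59.2
```

Run:
```python
from h import *
rep();c=cap('scene','s10');P=cloud(c);X,Y=st(P);Z=P[...,2];k=c['color'].astype(int)
m=(abs(X)<75)&(abs(X)>15)&(Y>5)&(Y<33)&(Z>90)&(Z<120)&(abs(k[...,0]-k[...,2])<15)
print(m.sum(),np.percentile(Z[m],[10,25,50,75,90]),np.median(Y[m]))
```

```text
t 19.25 tcp [536.3 -50.7 131. ] stand [  0.3 -85.9] tip y~ 18.6 yaw 84.34 zx,zy [-0.0001  0.    ] F [ 0.3 -0.3 -2.7] T [-0.12  0.01  0.01]
233 [ 96.23587292  99.38203729 103.59973778 104.96660266 105.63140673] 22.457582097771386
```

Request:
jog_arm:
  series:
    - {"gripper":1,"dx":0,"dy":0,"dz":0.05,"wx":0,"wy":0,"wz":0}
    - {"gripper":1,"dx":0,"dy":0,"dz":0,"wx":0,"wy":0,"wz":0}

```text
time_s: 19.5
position: [536.4, -50.7, 130.6]
eef_rot: [0.741, 0.671, 0.0, 0.0]
force: [1.0, 0.5, -3.2]
finger_gap: 21.3
gripper_force: 59.2
```

Request:
jog_arm:
  series:
    - {"gripper":1,"dx":0,"dy":0,"dz":0.04,"wx":0,"wy":0,"wz":0}
    - {"gripper":1,"dx":0,"dy":0,"dz":0,"wx":0,"wy":0,"wz":0}

```text
time_s: 19.7
position: [536.4, -50.8, 130.3]
eef_rot: [0.741, 0.671, 0.0, 0.0]
force: [-0.5, -0.6, -2.3]
finger_gap: 21.3
gripper_force: 59.2
```

Request:
jog_arm:
  series:
    - {"gripper":1,"dx":0,"dy":0,"dz":0.04,"wx":0,"wy":0,"wz":0}
    - {"gripper":1,"dx":0,"dy":0,"dz":0,"wx":0,"wy":0,"wz":0}

```text
time_s: 19.9
position: [536.5, -50.8, 130.1]
eef_rot: [0.741, 0.671, 0.0, 0.0]
force: [-0.9, -0.6, -1.8]
finger_gap: 21.0
gripper_force: 59.3
```

Request:
jog_arm:
  series:
    - {"gripper":1,"dx":0,"dy":0,"dz":0.04,"wx":0,"wy":0,"wz":0}
    - {"gripper":1,"dx":0,"dy":0,"dz":0,"wx":0,"wy":0,"wz":0}

```text
time_s: 20.1
position: [536.5, -50.9, 129.8]
eef_rot: [0.741, 0.671, 0.0, 0.0]
force: [-1.2, -0.3, 0.6]
finger_gap: 20.7
gripper_force: 59.5
```

Request:
jog_arm:
  series:
    - {"gripper":1,"dx":0,"dy":0,"dz":0.03,"wx":0,"wy":0,"wz":0}
    - {"gripper":1,"dx":0,"dy":0,"dz":0,"wx":0,"wy":0,"wz":0}

```text
time_s: 20.3
position: [536.5, -50.9, 129.5]
eef_rot: [0.741, 0.671, 0.0, 0.0]
force: [-0.7, -2.2, 1.3]
finger_gap: 20.9
gripper_force: 59.7
```

Request:
jog_arm:
  series:
    - {"gripper":1,"dx":-0.4,"dy":0,"dz":0.01,"wx":0,"wy":0,"wz":0}
    - {"gripper":1,"dx":-0.8,"dy":0,"dz":0.015,"wx":0,"wy":0,"wz":0}
    - {"gripper":1,"dx":-0.8,"dy":0,"dz":0.015,"wx":0,"wy":0,"wz":0}
    - {"gripper":1,"dx":-0.8,"dy":0,"dz":0.015,"wx":0,"wy":0,"wz":0}
    - {"gripper":1,"dx":-0.8,"dy":0,"dz":0.015,"wx":0,"wy":0,"wz":0}

```text
time_s: 20.8
position: [532.8, -87.1, 128.4]
eef_rot: [0.741, 0.671, 0.0, -0.0]
force: [1.0, 3.7, -0.1]
finger_gap: 21.1
gripper_force: 59.6
```

```bash
python3 -c "
from h import *
rep()"
```

```text
t 20.8 tcp [532.8 -87.1 128.4] stand [   0.4 -122.5] tip y~ -18.0 yaw 84.3 zx,zy [0.0002 0.0008] F [ 1.   3.7 -0.1] T [ 0.99 -0.21  0.05]
```

Request:
jog_arm:
  series:
    - {"gripper":1,"dx":-0.8,"dy":0,"dz":0.02,"wx":0,"wy":0,"wz":0}
    - {"gripper":1,"dx":-0.8,"dy":0,"dz":0.02,"wx":0,"wy":0,"wz":0}
    - {"gripper":1,"dx":-0.8,"dy":0,"dz":0.02,"wx":0,"wy":0,"wz":0}
    - {"gripper":1,"dx":-0.8,"dy":0,"dz":0.02,"wx":0,"wy":0,"wz":0}
    - {"gripper":1,"dx":-0.8,"dy":0,"dz":0.02,"wx":0,"wy":0,"wz":0}

```text
time_s: 21.3
position: [528.7, -126.9, 127.3]
eef_rot: [0.741, 0.671, -0.0, -0.0]
force: [0.6, 3.5, 1.6]
finger_gap: 21.3
gripper_force: 59.6
```

Request:
jog_arm:
  series:
    - {"gripper":1,"dx":-0.7,"dy":0,"dz":0.02,"wx":0,"wy":0,"wz":0}
    - {"gripper":1,"dx":-0.6,"dy":0,"dz":0.01,"wx":0,"wy":0,"wz":0}
    - {"gripper":1,"dx":-0.4,"dy":0,"dz":0.01,"wx":0,"wy":0,"wz":0}
    - {"gripper":1,"dx":-0.2,"dy":0,"dz":0,"wx":0,"wy":0,"wz":0}
    - {"gripper":1,"dx":0,"dy":0,"dz":0,"wx":0,"wy":0,"wz":0}

```text
time_s: 21.8
position: [527.0, -145.9, 127.2]
eef_rot: [0.741, 0.671, -0.0, 0.0]
force: [-0.8, 1.2, 1.5]
finger_gap: 21.1
gripper_force: 59.8
```

Run:
```python
from h import *
rep();c=cap('scene','s11');stones(c,62)
```

```text
t 21.8 tcp [ 527.  -145.9  127.2] stand [   0.4 -181.6] tip y~ -77.1 yaw 84.34 zx,zy [-0.0001 -0.0013] F [-0.8  1.2  1.5] T [0.63 0.   0.01]
x  -43.. -32 y  -84.. -76  med  -36  -78 z 71 max 74 n 18
x   -1..  32 y  -88.. -70  med   16  -78 z 70 max 93 n 62
x   56..  71 y -101.. -77  med   66  -91 z 72 max 74 n 59
x   43..  65 y  -83.. -70  med   53  -77 z 73 max 93 n 31
x  -63.. -29 y   35..  62  med  -43   50 z 72 max 74 n 176
x  -11..  21 y   30..  61  med    6   49 z 75 max 77 n 194
x  -61.. -28 y   76.. 104  med  -41   92 z 74 max 76 n 199
x   39..  70 y   32..  60  med   56   47 z 74 max 76 n 193
x   -9..  22 y   73.. 104  med    8   91 z 76 max 78 n 235
x   39..  72 y   77.. 104  med   56   92 z 73 max 75 n 202
```

Request:
jog_arm:
  series:
    - {"gripper":1,"dx":0.15,"dy":0,"dz":-0.1,"wx":0,"wy":0,"wz":0}
    - {"gripper":1,"dx":0.15,"dy":0,"dz":-0.5,"wx":0,"wy":0,"wz":0}
    - {"gripper":1,"dx":0,"dy":0,"dz":-1.2,"wx":0,"wy":0,"wz":0}
    - {"gripper":1,"dx":0,"dy":0,"dz":-1.2,"wx":0,"wy":0,"wz":0}
    - {"gripper":1,"dx":1.0,"dy":0,"dz":-0.6,"wx":0,"wy":0,"wz":0}

```text
time_s: 22.35
position: [529.1, -133.1, 165.1]
eef_rot: [0.742, 0.671, 0.0, 0.002]
force: [-0.0, -0.2, -2.9]
finger_gap: 21.2
gripper_force: 59.3
```

Request:
jog_arm:
  series:
    - {"gripper":1,"dx":2,"dy":0,"dz":0,"wx":0,"wy":0,"wz":0}
    - {"gripper":1,"dx":2.5,"dy":0,"dz":0,"wx":0,"wy":0,"wz":0}
    - {"gripper":1,"dx":2.5,"dy":0,"dz":0,"wx":0,"wy":0,"wz":0}
    - {"gripper":1,"dx":2.5,"dy":0,"dz":0,"wx":0,"wy":0,"wz":0}
    - {"gripper":1,"dx":2,"dy":0,"dz":0,"wx":0,"wy":0,"wz":0}

```text
time_s: 22.85
position: [539.5, -15.9, 163.5]
eef_rot: [0.741, 0.672, 0.0, 0.0]
force: [0.4, 0.1, -2.8]
finger_gap: 21.2
gripper_force: 59.2
```

Request:
jog_arm:
  series:
    - {"gripper":1,"dx":1.0,"dy":0,"dz":0,"wx":0,"wy":0,"wz":0}
    - {"gripper":1,"dx":0.5,"dy":0,"dz":0,"wx":0,"wy":0,"wz":0}
    - {"gripper":1,"dx":0,"dy":0,"dz":0,"wx":0,"wy":0,"wz":0}
    - {"gripper":1,"dx":0,"dy":0,"dz":0,"wx":0,"wy":0,"wz":0}
    - {"gripper":1,"dx":0,"dy":0,"dz":0,"wx":0,"wy":0,"wz":0}

```text
time_s: 23.35
position: [541.1, -3.7, 163.0]
eef_rot: [0.742, 0.671, -0.0, 0.0]
force: [-0.0, 0.6, -3.0]
finger_gap: 20.8
gripper_force: 59.2
```

Run:
```python
from h import *
rep();c=cap('scene','s12');stones(c,62);t=cap('top','t12');stones(t,62)
P=cloud(c);X,Y=st(P);Z=P[...,2];k=c['color'].astype(int)
m=(abs(X)<75)&(abs(X)>15)&(Y>45)&(Y<90)&(Z>118)&(Z<160)&(abs(k[...,0]-k[...,2])<15)
q=Z[m];print(m.sum(),np.percentile(q,[10,50,90,97]),np.percentile(Y[m],[3,50,97]))
m=(abs(X)<75)&(Y>40)&(Y<90)&(Z>94)&(Z<118)&(abs(k[...,0]-k[...,2])<15);print('teeth',m.sum(),np.percentile(Y[m],[10,50,90]))
a=cv2.resize(c['color'][160:310,270:460],None,fx=4,fy=4,interpolation=cv2.INTER_CUBIC);cv2.imwrite('pics/c6.png',a[:,:,::-1])
```

```text
t 23.35 tcp [541.1  -3.7 163. ] stand [  0.3 -38.7] tip y~ 65.8 yaw 84.28 zx,zy [-0.     -0.0003] F [-0.   0.6 -3. ] T [-0.12  0.04 -0.02]
x  -55.. -30 y -102.. -76  med  -39  -84 z 71 max 74 n 102
x   -5..  24 y -102.. -75  med   11  -85 z 71 max 73 n 143
x   38..  70 y -103.. -75  med   56  -86 z 73 max 75 n 154
x  -60.. -29 y   42..  64  med  -42   56 z 72 max 75 n 94
x  -61.. -28 y   77.. 104  med  -42   92 z 75 max 77 n 189
x   -8..   5 y   52..  63  med   -2   60 z 74 max 77 n 36
x    4..  23 y   45..  65  med   13   53 z 76 max 79 n 41
x   42..  71 y   32..  60  med   60   44 z 75 max 77 n 142
x  -10..  22 y   74.. 104  med    8   91 z 76 max 79 n 227
x   36..  47 y   49..  59  med   42   56 z 74 max 77 n 19
x   40..  71 y   77.. 104  med   57   93 z 74 max 76 n 200
x   39..  71 y   94.. 103  med   58   99 z 74 max 78 n 29
x   37..  68 y -103.. -80  med   52  -92 z 74 max 78 n 91
x  -10..   2 y -102.. -78  med   -3  -91 z 71 max 74 n 38
x  -64.. -31 y -103.. -78  med  -48  -90 z 72 max 76 n 101
274 [127.30350143 135.56123253 137.83031054 138.59369353] [63.81438294 69.75356833 71.81776147]
teeth 118 [67.47362026 69.4931337  70.7551714 ]
```

View pics/c6.png

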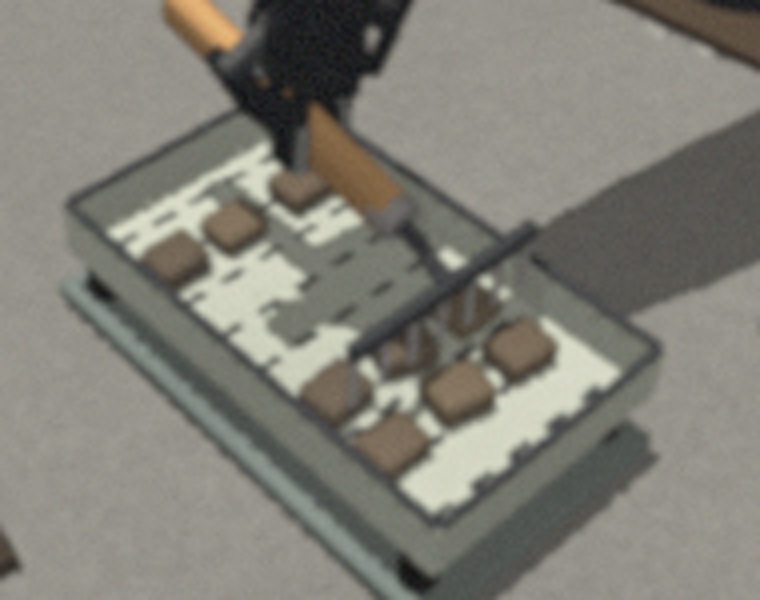

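The three far stones lie flat at about y −90, and the rake head hangs over the gap between the front and back rows at crop (355–535, 230–355). Lowering into the gap.

Request:
jog_arm:
  series:
    - {"gripper":1,"dx":0.07,"dy":0,"dz":0.2,"wx":0,"wy":0,"wz":0}
    - {"gripper":1,"dx":0,"dy":0,"dz":0.5,"wx":0,"wy":0,"wz":0}
    - {"gripper":1,"dx":0,"dy":0,"dz":0.6,"wx":0,"wy":0,"wz":0}
    - {"gripper":1,"dx":0,"dy":0,"dz":0.6,"wx":0,"wy":0,"wz":0}
    - {"gripper":1,"dx":0,"dy":0,"dz":0.5,"wx":0,"wy":0,"wz":0}

```text
time_s: 23.95
position: [540.8, -2.2, 137.9]
eef_rot: [0.741, 0.671, -0.0, -0.0]
force: [-0.3, -0.5, -3.5]
finger_gap: 21.3
gripper_force: 59.2
```

Request:
jog_arm:
  series:
    - {"gripper":1,"dx":0,"dy":0,"dz":0.3,"wx":0,"wy":0,"wz":0}
    - {"gripper":1,"dx":0,"dy":0,"dz":0.2,"wx":0,"wy":0,"wz":0}
    - {"gripper":1,"dx":0,"dy":0,"dz":0,"wx":0,"wy":0,"wz":0}
    - {"gripper":1,"dx":0,"dy":0,"dz":0.1,"wx":0,"wy":0,"wz":0}
    - {"gripper":1,"dx":0,"dy":0,"dz":0,"wx":0,"wy":0,"wz":0}

```text
time_s: 24.45
position: [541.3, -2.2, 133.2]
eef_rot: [0.741, 0.671, 0.0, 0.0]
force: [0.1, 0.6, -3.9]
finger_gap: 21.2
gripper_force: 59.2
```

Request:
jog_arm:
  series:
    - {"gripper":1,"dx":0,"dy":0,"dz":0.06,"wx":0,"wy":0,"wz":0}
    - {"gripper":1,"dx":0,"dy":0,"dz":0,"wx":0,"wy":0,"wz":0}

```text
time_s: 24.65
position: [541.2, -2.3, 132.5]
eef_rot: [0.741, 0.671, 0.0, 0.0]
force: [0.2, 0.3, -3.0]
finger_gap: 21.0
gripper_force: 59.2
```

Request:
jog_arm:
  series:
    - {"gripper":1,"dx":0,"dy":0,"dz":0.06,"wx":0,"wy":0,"wz":0}
    - {"gripper":1,"dx":0,"dy":0,"dz":0,"wx":0,"wy":0,"wz":0}

```text
time_s: 24.85
position: [541.1, -2.2, 131.8]
eef_rot: [0.741, 0.671, -0.0, -0.0]
force: [0.6, -0.0, -2.9]
finger_gap: 21.1
gripper_force: 59.2
```

Request:
jog_arm:
  series:
    - {"gripper":1,"dx":0,"dy":0,"dz":0.06,"wx":0,"wy":0,"wz":0}
    - {"gripper":1,"dx":0,"dy":0,"dz":0,"wx":0,"wy":0,"wz":0}

```text
time_s: 25.05
position: [541.1, -2.2, 131.1]
eef_rot: [0.741, 0.671, 0.0, -0.0]
force: [0.5, 0.8, -2.4]
finger_gap: 21.2
gripper_force: 59.2
```

Request:
jog_arm:
  series:
    - {"gripper":1,"dx":0,"dy":0,"dz":0.04,"wx":0,"wy":0,"wz":0}
    - {"gripper":1,"dx":0,"dy":0,"dz":0,"wx":0,"wy":0,"wz":0}

```text
time_s: 25.25
position: [541.2, -2.3, 130.9]
eef_rot: [0.741, 0.671, 0.0, 0.0]
force: [-1.3, -1.2, -1.5]
finger_gap: 21.1
gripper_force: 59.2
```

Request:
jog_arm:
  series:
    - {"gripper":1,"dx":0,"dy":0,"dz":0.04,"wx":0,"wy":0,"wz":0}
    - {"gripper":1,"dx":0,"dy":0,"dz":0,"wx":0,"wy":0,"wz":0}

```text
time_s: 25.45
position: [541.3, -2.3, 130.6]
eef_rot: [0.741, 0.671, 0.0, 0.0]
force: [0.5, -1.3, -1.1]
finger_gap: 20.9
gripper_force: 59.4
```

Request:
jog_arm:
  series:
    - {"gripper":1,"dx":0,"dy":0,"dz":0.04,"wx":0,"wy":0,"wz":0}
    - {"gripper":1,"dx":0,"dy":0,"dz":0,"wx":0,"wy":0,"wz":0}

```text
time_s: 25.65
position: [541.3, -2.4, 130.3]
eef_rot: [0.741, 0.671, 0.0, 0.0]
force: [-2.0, -0.8, -0.2]
finger_gap: 21.1
gripper_force: 59.6
```

Request:
jog_arm:
  series:
    - {"gripper":1,"dx":0,"dy":0,"dz":0.03,"wx":0,"wy":0,"wz":0}
    - {"gripper":1,"dx":-0.3,"dy":0,"dz":0.01,"wx":0,"wy":0,"wz":0}
    - {"gripper":1,"dx":-0.6,"dy":0,"dz":0.015,"wx":0,"wy":0,"wz":0}
    - {"gripper":1,"dx":-0.8,"dy":0,"dz":0.02,"wx":0,"wy":0,"wz":0}
    - {"gripper":1,"dx":-0.8,"dy":0,"dz":0.02,"wx":0,"wy":0,"wz":0}

```text
time_s: 26.15
position: [538.8, -27.3, 129.1]
eef_rot: [0.741, 0.671, 0.001, -0.0]
force: [-0.1, 3.1, 0.9]
finger_gap: 21.1
gripper_force: 59.6
```

Request:
jog_arm:
  series:
    - {"gripper":1,"dx":-0.8,"dy":0,"dz":0.02,"wx":0,"wy":0,"wz":0}
    - {"gripper":1,"dx":-0.8,"dy":0,"dz":0.015,"wx":0,"wy":0,"wz":0}
    - {"gripper":1,"dx":-0.7,"dy":0,"dz":0.01,"wx":0,"wy":0,"wz":0}
    - {"gripper":1,"dx":-0.4,"dy":0,"dz":0.01,"wx":0,"wy":0,"wz":0}
    - {"gripper":1,"dx":0,"dy":0,"dz":0,"wx":0,"wy":0,"wz":0}

```text
time_s: 26.65
position: [536.0, -55.3, 128.8]
eef_rot: [0.741, 0.671, -0.001, 0.001]
force: [-0.4, 0.3, 2.6]
finger_gap: 21.3
gripper_force: 59.9
```

Request:
jog_arm:
  series:
    - {"gripper":1,"dx":0.15,"dy":0,"dz":-0.1,"wx":0,"wy":0,"wz":0}
    - {"gripper":1,"dx":0.15,"dy":0,"dz":-0.5,"wx":0,"wy":0,"wz":0}
    - {"gripper":1,"dx":0,"dy":0,"dz":-1.5,"wx":0,"wy":0,"wz":0}
    - {"gripper":1,"dx":0,"dy":0,"dz":-2.5,"wx":0,"wy":0,"wz":0}
    - {"gripper":1,"dx":0,"dy":0,"dz":-2.5,"wx":0,"wy":0,"wz":0}

```text
time_s: 27.15
position: [535.6, -50.7, 200.0]
eef_rot: [0.741, 0.672, -0.001, -0.001]
force: [-0.0, 0.3, -2.5]
finger_gap: 21.1
gripper_force: 59.1
```

Run:
```python
from h import *
rep();c=cap('scene','s13');stones(c,62)
```

```text
t 27.15 tcp [535.6 -50.7 200. ] stand [ -0.4 -85.9] tip y~ 18.6 yaw 84.39 zx,zy [-0.0019 -0.0003] F [-0.   0.3 -2.5] T [-0.11 -0.05 -0.02]
x  -61.. -30 y -102.. -77  med  -43  -86 z 71 max 74 n 137
x   -6..  24 y -101.. -74  med   11  -87 z 71 max 73 n 149
x   38..  71 y -103.. -75  med   56  -86 z 73 max 75 n 152
x  -62.. -29 y  -10..  14  med  -44    3 z 72 max 74 n 151
x   -4..  25 y  -11..  13  med   13    3 z 75 max 77 n 162
x   39..  70 y  -13..  14  med   55    3 z 74 max 76 n 183
x  -60.. -28 y   76.. 104  med  -41   92 z 74 max 77 n 192
x  -10..  22 y   74.. 104  med    8   91 z 76 max 79 n 231
x   40..  72 y   76.. 104  med   57   92 z 74 max 76 n 206
```

All nine stones lie flat, three per third (y ≈ −90, 0 and +90). Now I return the rake. It tilted about 2.4° in the grip, which I correct with wy.

Request:
jog_arm:
  series:
    - {"gripper":1,"dx":0,"dy":0,"dz":-1.5,"wx":0,"wy":0,"wz":0}
    - {"gripper":1,"dx":-0.5,"dy":0,"dz":-1,"wx":0,"wy":0,"wz":0}
    - {"gripper":1,"dx":-2,"dy":-0.2,"dz":0,"wx":0,"wy":0,"wz":0}
    - {"gripper":1,"dx":-3,"dy":-0.4,"dz":0,"wx":0,"wy":0,"wz":0}
    - {"gripper":1,"dx":-4,"dy":-0.4,"dz":0,"wx":0,"wy":0,"wz":0}

```text
time_s: 27.7
position: [516.3, -144.5, 223.9]
eef_rot: [0.74, 0.672, -0.0, -0.001]
force: [-0.2, 0.3, -2.8]
finger_gap: 21.2
gripper_force: 59.2
```

Request:
jog_arm:
  series:
    - {"gripper":1,"dx":-4,"dy":-0.4,"dz":0,"wx":0,"wy":0,"wz":0}
    - {"gripper":1,"dx":-4,"dy":-0.4,"dz":0,"wx":0,"wy":0,"wz":0}
    - {"gripper":1,"dx":-4,"dy":-0.4,"dz":0,"wx":0,"wy":0,"wz":0}
    - {"gripper":1,"dx":-4,"dy":-0.4,"dz":0,"wx":0,"wy":0,"wz":0}
    - {"gripper":1,"dx":-4,"dy":-0.4,"dz":0,"wx":0,"wy":0,"wz":0}

```text
time_s: 28.2
position: [476.2, -343.1, 223.7]
eef_rot: [0.741, 0.671, -0.0, -0.001]
force: [0.2, -0.1, -3.5]
finger_gap: 21.6
gripper_force: 59.2
```

Request:
jog_arm:
  series:
    - {"gripper":1,"dx":-2.5,"dy":-0.2,"dz":0,"wx":0,"wy":0,"wz":0}
    - {"gripper":1,"dx":-1.2,"dy":0,"dz":0,"wx":0,"wy":0,"wz":0}
    - {"gripper":1,"dx":-0.3,"dy":0,"dz":0,"wx":0,"wy":0,"wz":0}
    - {"gripper":1,"dx":0,"dy":0,"dz":0,"wx":0,"wy":0,"wz":-5}
    - {"gripper":1,"dx":0,"dy":0,"dz":0,"wx":0,"wy":0,"wz":-4.9}

```text
time_s: 28.7
position: [471.6, -379.8, 224.0]
eef_rot: [0.679, 0.734, 0.0, -0.001]
force: [0.3, -0.3, -3.4]
finger_gap: 21.2
gripper_force: 59.1
```

Request:
jog_arm:
  series:
    - {"gripper":1,"dx":0,"dy":0,"dz":0,"wx":0,"wy":-2.4,"wz":0}
    - {"gripper":1,"dx":0,"dy":0,"dz":0,"wx":0,"wy":0,"wz":0}
    - {"gripper":1,"dx":0,"dy":0,"dz":0,"wx":0,"wy":0,"wz":0}

```text
time_s: 29.0
position: [471.7, -379.8, 224.3]
eef_rot: [0.68, 0.733, -0.014, 0.015]
force: [-1.5, 0.5, -3.1]
finger_gap: 20.9
gripper_force: 59.2
```

Run:
```python
from h import *
rep()
o=robot.get_obs();tx=R.from_quat(o['eef_rot']).as_matrix();d=np.array([470.6,-381.0,77.7])-o['position'];print('to home in tool axes',tx.T@d)
def handle(c):
    P=cloud(c);h=cv2.cvtColor(c['color'],cv2.COLOR_RGB2HSV)
    m=(P[...,0]>420)&(P[...,0]<530)&(P[...,1]>-520)&(P[...,1]<-300)&(P[...,2]>50)&(P[...,2]<290)&(h[...,1]>110)
    q=P[m];r=np.array([-.0733,.9973]);s=(q[:,:2]-[470.6,-381])@r
    print(len(q),s.min(),s.max());top=[]
    for a in range(-105,60,10):
        j=(s>=a)&(s<a+10)
        if j.sum()>4: top.append((a+5,np.percentile(q[j,2],85),np.median(q[j,0])))
    top=np.array(top);p=np.polyfit(top[:,0],top[:,1],1);print('pitch',np.degrees(np.arctan(p[0])),p,'xslope',np.polyfit(top[:,0],top[:,2],1))
for n in('scene0','s1'):pass
handle(pickle.load(open('scene0.pkl','rb')));handle(pickle.load(open('top0.pkl','rb')))
c=cap('scene','s14');handle(c);t=cap('top','t14');handle(t)
for g,k in((pickle.load(open('top0.pkl','rb')),0),(t,1)):
    P=cloud(g);m=(P[...,1]>-300)&(P[...,1]<-255)&(P[...,0]>380)&(P[...,0]<545)&(P[...,2]>35+150*k)&(P[...,2]<60+150*k);q=P[m];print(len(q),q[:,0].min(),q[:,0].max(),np.median(q,0))
```

```text
t 29.0 tcp [ 471.7 -379.8  224.3] stand [ -31.2 -419.8] tip y~ -315.3 yaw 94.32 zx,zy [ 0.0029 -0.0404] F [-1.5  0.5 -3.1] T [-0.06  0.01 -0.03]
to home in tool axes [  4.84671693  -1.20537709 146.55047705]
348 -109.19608572715555 61.80304060298095
pitch -14.781993767936543 [-0.26387522 99.03104164] xslope [-8.09042269e-02  4.77936700e+02]
452 -111.52888583304616 63.48233309954515
pitch -14.698665553580083 [ -0.2623202  100.27197267] xslope [-6.87831252e-02  4.69885845e+02]
202 -112.0773903545677 62.52866937169625
pitch -13.342812655420719 [-2.37179099e-01  2.45535156e+02] xslope [-1.04555749e-01  4.78655284e+02]Traceback (most recent call last):
  File "<stdin>", line 15, in <module>
  File "<stdin>", line 8, in handle
    return umr_minimum(a, axis, None, out, keepdims, initial, where)
ValueError: zero-size array to reduction operation minimum which has no identity
```

Run:
```python
from h import *
r=np.array([-.0733,.9973]);l=np.array([.9973,.0733])
for n,z0,tc in(('scene0',0,(470.6,-381)),('s14',146.6,(471.7,-379.8)),('t14',146.6,(471.7,-379.8))):
    c=pickle.load(open(n+'.pkl','rb'));P=cloud(c);d=P[...,:2]-np.array(tc);s=d@r;w=d@l;Z=P[...,2]-z0;k=c['color'].astype(int)
    m=(s>85)&(s<125)&(abs(w)<80)&(abs(w)>12)&(Z>30)&(Z<60)
    print(n,m.sum(),'Z',np.percentile(Z[m],[50,75,90,97]) if m.any() else 0,'s',np.percentile(s[m],[3,50,97]) if m.any() else 0,'w',np.percentile(w[m],[1,99]) if m.any() else 0, np.polyfit(w[m],s[m],1) if m.any() else 0)
    h=cv2.cvtColor(c['color'],cv2.COLOR_RGB2HSV)
    g=(s<80)&(s>-130)&(abs(w)<25)&(Z>45)&(Z<145)&(h[...,1]>110)
    for a,b in((-116,-90),(-90,-60),(35,64)):
        j=g&(s>a)&(s<b)
        if j.sum()>5: print(a,b,j.sum(),np.polyfit(s[j],Z[j],1)@[(a+b)/2,1],np.median(w[j]))
```

```text
scene0 157 Z [45.72298492 47.49937511 49.09648761 49.81209957] s [102.19616927 107.90572405 111.09423301] w [-67.64619153  69.00577744] [-4.08580456e-03  1.07582539e+02]
-116 -90 32 120.85054420397844 8.510181439980865
-90 -60 66 113.30693015900296 7.239712765997486
35 64 49 82.53498671818195 6.69368239323473
s14 192 Z [44.4934568  47.51159257 48.84229558 49.35854719] s [101.85890232 108.22176716 110.81047133] w [-67.87867368  68.87473248] [1.53079534e-03 1.07621858e+02]
-116 -90 43 118.3950832536211 9.095819770558835
-90 -60 32 105.19892601131139 12.111795402049351
35 64 56 81.2433380020609 8.02033443374737
t14 117 Z [47.40344086 49.01773003 50.06477742 50.87771609] s [100.17758983 104.64423263 108.0697843 ] w [-46.08009599  67.40897106] [6.04803938e-03 1.04421766e+02]
```

Request:
jog_arm:
  series:
    - {"gripper":1,"dx":0.04,"dy":-0.1,"dz":1,"wx":0,"wy":0,"wz":0}
    - {"gripper":1,"dx":0.08,"dy":0,"dz":2.5,"wx":0,"wy":0,"wz":0}
    - {"gripper":1,"dx":0.1,"dy":0,"dz":3,"wx":0,"wy":0,"wz":0}
    - {"gripper":1,"dx":0.1,"dy":0,"dz":3,"wx":0,"wy":0,"wz":0}
    - {"gripper":1,"dx":0.07,"dy":0,"dz":2,"wx":0,"wy":0,"wz":0}

```text
time_s: 29.6
position: [469.2, -381.1, 105.9]
eef_rot: [0.68, 0.733, -0.014, 0.013]
force: [-0.7, -0.4, -3.5]
finger_gap: 21.3
gripper_force: 59.1
```

Request:
jog_arm:
  series:
    - {"gripper":1,"dx":0.04,"dy":0,"dz":1.2,"wx":0,"wy":0,"wz":0}
    - {"gripper":1,"dx":0.02,"dy":0,"dz":0.6,"wx":0,"wy":0,"wz":0}
    - {"gripper":1,"dx":0,"dy":0,"dz":0.2,"wx":0,"wy":0,"wz":0}
    - {"gripper":1,"dx":0,"dy":0,"dz":0,"wx":0,"wy":0,"wz":0}
    - {"gripper":1,"dx":0,"dy":0,"dz":0,"wx":0,"wy":0,"wz":0}

```text
time_s: 30.1
position: [471.2, -383.2, 90.8]
eef_rot: [0.68, 0.733, -0.014, 0.017]
force: [-0.0, 0.3, -3.2]
finger_gap: 21.2
gripper_force: 59.1
```

Run:
```python
from h import *
rep()
c=cap('scene','s15');a=cv2.resize(c['color'][90:240,200:350],None,fx=4,fy=4,interpolation=cv2.INTER_CUBIC);cv2.imwrite('pics/c7.png',a[:,:,::-1])
```

```text
t 30.1 tcp [ 471.2 -383.2   90.8] stand [ -31.5 -423.2] tip y~ -318.7 yaw 94.23 zx,zy [ 0.0048 -0.0437] F [-0.   0.3 -3.2] T [-0.02 -0.01 -0.02]
```

View pics/c7.png

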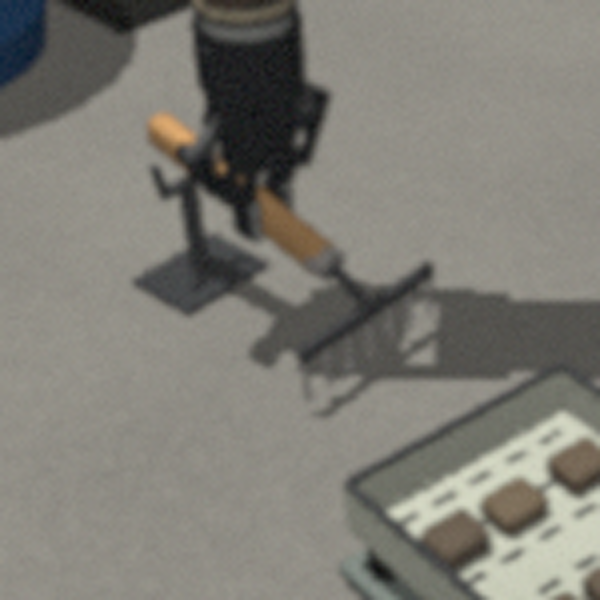

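The rake is between the prongs, aligned as before, with its teeth about 13 mm above the bench. Lowering the rest of the way.

Request:
jog_arm:
  series:
    - {"gripper":1,"dx":0.15,"dy":0,"dz":0.3,"wx":0,"wy":0,"wz":0}
    - {"gripper":1,"dx":0.1,"dy":0,"dz":0.4,"wx":0,"wy":0,"wz":0}
    - {"gripper":1,"dx":0.05,"dy":0,"dz":0.3,"wx":0,"wy":0,"wz":0}
    - {"gripper":1,"dx":0,"dy":0,"dz":0.1,"wx":0,"wy":0,"wz":0}
    - {"gripper":1,"dx":0,"dy":0,"dz":0,"wx":0,"wy":0,"wz":0}

```text
time_s: 30.65
position: [470.2, -379.7, 78.0]
eef_rot: [0.68, 0.733, -0.014, 0.015]
force: [0.7, 0.6, -2.9]
finger_gap: 21.3
gripper_force: 59.4
```

Request:
jog_arm:
  series:
    - {"gripper":1,"dx":0,"dy":0,"dz":0.07,"wx":0,"wy":0,"wz":0}
    - {"gripper":1,"dx":0,"dy":0,"dz":0,"wx":0,"wy":0,"wz":0}
    - {"gripper":1,"dx":0,"dy":0,"dz":0,"wx":0,"wy":0,"wz":0}

```text
time_s: 30.95
position: [470.4, -380.0, 77.8]
eef_rot: [0.68, 0.733, -0.014, 0.015]
force: [0.1, 0.3, -2.2]
finger_gap: 21.1
gripper_force: 59.4
```

```bash
python3 -c "
from h import *
rep()"
```

```text
t 30.95 tcp [ 470.4 -380.    77.8] stand [ -32.6 -420.1] tip y~ -315.6 yaw 94.24 zx,zy [ 0.0032 -0.0418] F [ 0.1  0.3 -2.2] T [0.17 0.11 0.07]
```

Request:
jog_arm:
  series:
    - {"gripper":1,"dx":-0.05,"dy":0,"dz":0.05,"wx":0,"wy":0,"wz":0}
    - {"gripper":1,"dx":0,"dy":0,"dz":0,"wx":0,"wy":0,"wz":0}

```text
time_s: 31.15
position: [470.4, -380.3, 77.5]
eef_rot: [0.68, 0.733, -0.014, 0.015]
force: [-1.5, 2.0, 2.1]
finger_gap: 21.0
gripper_force: 59.9
```

Request:
jog_arm:
  series:
    - {"gripper":1,"dx":0,"dy":0,"dz":0.03,"wx":0,"wy":0,"wz":0}
    - {"gripper":1,"dx":0,"dy":0,"dz":0,"wx":0,"wy":0,"wz":0}

```text
time_s: 31.35
position: [470.4, -380.2, 77.5]
eef_rot: [0.68, 0.733, -0.014, 0.015]
force: [-2.6, 4.3, 6.0]
finger_gap: 21.2
gripper_force: 60.1
```

Request:
jog_arm:
  series:
    - {"gripper":1,"dx":0,"dy":0,"dz":-0.04,"wx":0,"wy":0,"wz":0}
    - {"gripper":0.7,"dx":0,"dy":0,"dz":0,"wx":0,"wy":0,"wz":0}
    - {"gripper":0.4,"dx":0,"dy":0,"dz":0,"wx":0,"wy":0,"wz":0}
    - {"gripper":0.2,"dx":0,"dy":0,"dz":0,"wx":0,"wy":0,"wz":0}
    - {"gripper":0.2,"dx":0,"dy":0,"dz":0,"wx":0,"wy":0,"wz":0}

```text
time_s: 31.85
position: [470.4, -380.8, 77.1]
eef_rot: [0.68, 0.733, -0.014, 0.016]
force: [0.6, 0.5, 0.1]
finger_gap: 67.7
gripper_force: 0.0
```

Request:
jog_arm:
  series:
    - {"gripper":0.2,"dx":0,"dy":0,"dz":0,"wx":0,"wy":0,"wz":0}
    - {"gripper":0.2,"dx":0,"dy":0,"dz":0,"wx":0,"wy":0,"wz":0}

```text
time_s: 32.05
position: [470.4, -380.5, 77.2]
eef_rot: [0.68, 0.733, -0.014, 0.015]
force: [0.3, -0.1, -0.3]
finger_gap: 68.6
gripper_force: 0.0
```

Request:
jog_arm:
  series:
    - {"gripper":0.2,"dx":0,"dy":0,"dz":-0.6,"wx":0,"wy":0,"wz":0}
    - {"gripper":0.2,"dx":0,"dy":0,"dz":-1.5,"wx":0,"wy":0,"wz":0}
    - {"gripper":0.2,"dx":0,"dy":0,"dz":-3,"wx":0,"wy":0,"wz":0}
    - {"gripper":0.2,"dx":0,"dy":0,"dz":-4,"wx":0,"wy":0,"wz":0}
    - {"gripper":0.2,"dx":0,"dy":0,"dz":-4,"wx":0,"wy":0,"wz":0}

```text
time_s: 32.55
position: [469.8, -374.7, 210.5]
eef_rot: [0.68, 0.733, -0.014, 0.016]
force: [0.9, 0.6, 0.5]
finger_gap: 68.4
gripper_force: 0.0
```

Request:
jog_arm:
  series:
    - {"gripper":0.2,"dx":0,"dy":0,"dz":-3,"wx":0,"wy":0,"wz":0}
    - {"gripper":0.2,"dx":0,"dy":0,"dz":-1.5,"wx":0,"wy":0,"wz":0}
    - {"gripper":0.2,"dx":0,"dy":0,"dz":-0.5,"wx":0,"wy":0,"wz":0}
    - {"gripper":0.2,"dx":0,"dy":0,"dz":0,"wx":0,"wy":0,"wz":0}
    - {"gripper":0.2,"dx":0,"dy":0,"dz":0,"wx":0,"wy":0,"wz":0}

```text
time_s: 33.05
position: [469.1, -372.2, 255.8]
eef_rot: [0.68, 0.733, -0.014, 0.014]
force: [-0.1, 0.3, -0.7]
finger_gap: 68.1
gripper_force: 0.0
```

Run:
```python
from h import *
rep();c=cap('scene','s16');stones(c,62)
r=np.array([-.0733,.9973]);l=np.array([.9973,.0733]);tc=(470.6,-381)
for n in('scene0','s16'):
    c=pickle.load(open(n+'.pkl','rb'));P=cloud(c);d=P[...,:2]-np.array(tc);s=d@r;w=d@l;Z=P[...,2]
    m=(s>85)&(s<125)&(abs(w)<80)&(abs(w)>12)&(Z>30)&(Z<60)
    print(n,m.sum(),np.percentile(Z[m],[50,90]),np.percentile(s[m],[3,50,97]),np.percentile(w[m],[1,99]),np.polyfit(w[m],s[m],1))
    h=cv2.cvtColor(c['color'],cv2.COLOR_RGB2HSV);j=(s<64)&(s>-116)&(abs(w)<25)&(Z>45)&(Z<145)&(h[...,1]>110);print(j.sum(),np.polyfit(s[j],Z[j],1),np.polyfit(s[j],w[j],1))
a=cv2.resize(c['color'][80:320,190:500],None,fx=2.5,fy=2.5,interpolation=cv2.INTER_CUBIC);cv2.imwrite('pics/c8.png',a[:,:,::-1])
```

```text
t 33.05 tcp [ 469.1 -372.2  255.8] stand [ -34.6 -412.5] tip y~ -308.0 yaw 94.24 zx,zy [ 0.0006 -0.0391] F [-0.1  0.3 -0.7] T [ 0.04  0.08 -0.03]
x  -61.. -30 y -103.. -76  med  -44  -87 z 72 max 74 n 134
x   -8..  25 y -102.. -75  med   10  -86 z 71 max 73 n 151
x   38..  71 y -102.. -75  med   56  -85 z 73 max 75 n 151
x  -62.. -30 y  -12..  14  med  -43    3 z 72 max 73 n 165
x   -7..  25 y  -13..  13  med   11    2 z 75 max 77 n 182
x   38..  70 y  -13..  14  med   55    2 z 74 max 76 n 177
x  -60.. -27 y   77.. 104  med  -41   92 z 75 max 77 n 197
x  -10..  22 y   73.. 104  med    8   91 z 76 max 79 n 228
x   40..  71 y   76.. 104  med   57   92 z 74 max 76 n 200
scene0 157 [45.72298492 49.09648761] [102.19616927 107.90572405 111.09423301] [-67.64619153  69.00577744] [-4.08580456e-03  1.07582539e+02]
348 [-0.25600674 94.48921344] [-3.08929862e-03  6.07973179e+00]
s16 158 [45.70292217 48.95239139] [102.80221379 109.18153689 111.79134168] [-68.62064952  69.21200731] [3.96094252e-03 1.08546536e+02]
335 [-0.2590542  94.51930568] [-2.25576141e-03  6.47620109e+00]
```

View pics/c8.png

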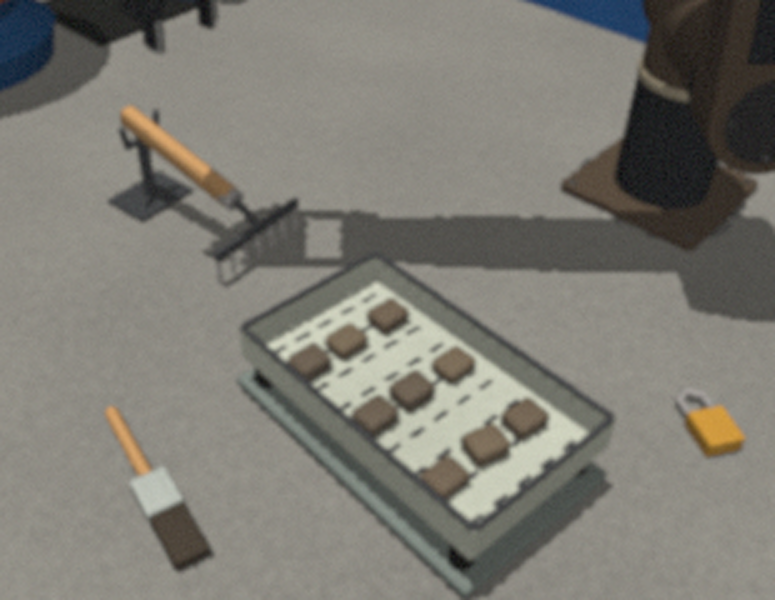

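The picture shows the rake back in its fork with teeth on the bench at (255, 230), within about 1 mm of its start. The nine stones lie in a flat 3×3 layer in the tray, and the brush and padlock appear undisturbed. Handing in.

```bash
python3 -c "
from cell import robot
print(robot.hand_in())"
```

```text
the job is handed in; nothing more can be done
None
```

The job is handed in at about 33 s (limit 67 s): the nine stones lie flat, three in each third of the tray, the rake is back on its rest teeth down within about 1 mm of its start, and the tray-floor forces I read stayed near 5 N.

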